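Weigh the lidded can on the hanging spring scale

TASK

Weigh the lidded steel can: carry it upright to the spring scale on the towel rail and hang it by the top of its wire handle in the scale's hook. Lower it slowly until the scale bears its whole weight, no more and no less, and only then let go, so that the pointer hardly moves up or down as you let go and the scale is never jerked or strained. Move away, let the can hang free until it is quite still for the reading, and leave the other things where they are.

Things in the scene. Friction and masses are not known exactly. Their poses are not given: they have to be found in the camera images.
- can_mid (a point): Centre, half-way up, of the round steel can: 66 mm across (69 at the lid edge), rim 105 mm and lid top 110 mm above its underside, lid closed fast. z is up along the can. Its weight is not known and differs much each time (nearly empty to full, under 0.9 kg).
- can_grip (a point): Point on the can's axis 65 mm above its underside, a good height to grip it round its side, the fingers closing along the can's y axis, tool tilted about 45 degrees and coming from the can's -x (robot) side, so that the gripper stays clear of the handle.
- bail_top (a point): Middle of the top of the can's stiff 5 mm wire handle (does not fold), at the wire's centre: on the can's axis, 165 mm above the underside, 55 mm above the lid. The handle stands in the can's y-z plane: straight up from the rim at y = +-33 mm to 130 mm, then bending in; its top is near level over the middle 24 mm and runs along the can's y axis.
- hook_seat (a point): Where the centre of the hung 5 mm wire rests in the scale's hook (5 mm wire too, in this point's x-z plane). Lowest point of the hook 7.5 mm below. The hook is open to -x; its back bulges to x = 16 mm and joins the upright draw bar (x = 0) 45 mm above the seat. A wire along y goes in from -x, about 34 mm above the seat, until 8 mm short of the bar's axis, then down.
- hook_tip (a point): Centre of the rounded end of the hook's tip, 21 mm to -x of the seat and 20 mm above it.
- scale: The spring scale, hanging freely from the rail: a tube 33 mm across whose lower end is 56 mm above the unloaded seat. It swings a few degrees under a touch; the swing dies out in a few seconds. Origin at its top ring, 200 mm above the unloaded seat, z up along the tube.
- hook (a joint): Reading of the spring scale: how far the hook and the red pointer are drawn down, in m. 0 unloaded, 8.2 mm per 100 g of load (spring 120 N/m, lightly damped), end stop at 0.09. The unloaded hook seat is 270 mm above the shelf top; it sinks with the load.
- rail: Steel towel rail fixed to the shelf: one 20 mm post, 512 mm tall, at y = -250 mm (far side from the robot) carries a 14 mm bar along the rail's y axis, 500 mm above the shelf, from the post to a free end at y = +70 mm. Origin on the shelf top below the point of the bar where the scale hangs; the hook opens to the rail's -x side.
- lota_mid (a point): Bystander: centre, half-way up, of an open round steel lota (water pot), 112 mm across, 108 mm tall.
- soap_mid (a point): Bystander: centre of a closed grey plastic soap box, 79 x 109 x 38 mm (x, y, z).
- mirror_mid (a point): Bystander: centre of a round mirror in an orange plastic frame lying flat, 116 mm across, 12 mm thick, with a tab to its +x side (reaching 73 mm from the centre).
- comb_mid (a point): Bystander: centre of a bamboo comb lying flat, 38 x 150 x 6 mm (x, y, z).
Things that resemble listed ones, but are neither listed nor needed, are in the scene too. What is shaped like the part that bears can_mid but green or yellow is not meant.

How it is judged:
By the outcome, as a careful person would: the job done as asked, in the order asked, and still so for the second after the job is handed in, with the robot touching nothing.
It also fails if it takes over 61 s, if anything falls off the work surface, if the arm or the gripper's body presses on something with over 40 N, if the wrist force passes 120 N, or if a joint passes its speed limit or range.

ROBOT

A 6-joint arm with a two-finger parallel gripper is mounted at the origin on the work surface. World frame = base frame: x ahead of the robot, y to its left, z up, the work surface at z = 0. Lengths are in m, angles in rad, forces in N, time in s.
With the tool pointing down it reaches from about 0.25 to 0.775 m from the base axis. Payload 4 kg.
Tool frame: the origin (TCP) lies at the very end of the fingers, on their centre line; the grasp point (between the pads) lies 19 mm behind it (robot.grip_point_offset is the distance from the TCP to the grasp point, in m); z points along the fingers, x is the direction in which the jaws open and shut, and the axes are right-handed (so a half turn about z gives the same grasp; the last joint's range is limited). The gripper opens to 94 mm and grips with 3 to 60 N. Pads are 16 mm wide; open, the fingers measure 119 mm over their backs; the gripper's body (75 mm by 177 mm) begins 78 mm behind the grasp point.
Start: joints at [-1.28, 0.087, 1.371, -0, 1.684, -0.103], TCP at [0.211, -0.508, 0.206] pointing down, gripper open.
Joint ranges: [-3.1, 3.1], [-0.76, 2.03], [0.27, 2.55], [-1.08, 4.22], [0.17, 2.65], [-2.57, 2.57]. Speed limits (rad/s): [2.79, 2.79, 3.14, 3.14, 3.14, 3.14].

INTERFACE

Orientations are given as [roll, pitch, yaw] about the fixed x, y, z axes, in that order (R = Rz(yaw) Ry(pitch) Rx(roll)).
In Python, from bench import robot gives the robot as it stands.
- The arm moves only by the shell command python3 -m inch 'ROWS'. ROWS is text: rows parted by semicolons, each of 5 numbers parted by spaces: the shift along the tool's x, y, z in cm, then the turn about the tool's z in rad, then the closure, from 0 (fully open) to 1 (shut). In form: tx ty tz spin claw; .... A call has 1 to 20 rows; each row is the pose to reach, as a shift and turn from the pose measured when the call began, along the tool's axes at that moment; what a row does not reach only later rows make up. A row lasts 1/12 s, in which the tool goes at most 41.7 mm and 7.16 degrees, less where a joint would pass 70% of its speed; a pose out of reach is approached as far as the arm can. A call with a gripper value outside its range is refused whole. The fingers move at their own pace and stop on an object; the grip force is fixed at half the most. Time passes only in rows, so rows that repeat a pose let the fingers close. It gives the time, the measured TCP pose, the force and the opening at its end, in the units of the state.
- robot.get_obs(): the state, without advancing time (a new reading comes with each control period).
- robot.snapshot(name): name is "scene" or "top"; returns (picture, depth): 384x512x3 uint8, blue, green, red; 384x512 float32, m along the optical axis (not along the pixel's ray), 0 where there is no reading.
- robot.camera_info(name): a dict with "K" (3x3 intrinsics, pixels), "extrinsics" (4x4, takes a point from world to camera coordinates). Camera axes: x right, y down, z forward; pixel columns grow to the right and rows downward; lengths in m; the calibration is good to about 2 mm. A picture is of the moment at which its call begins. camera_info takes no time and is no camera call.
- robot.close_job(): hands the job in, once; it reports no verdict.
The state is a dict: "time": time; "joint_positions": joint angles; "qvel": joint speeds; "joint_torque": joint torques, N m; "tool_pos": TCP position; "ee_rot": TCP orientation; "wrist_force": force on the tool from outside, world axes, zero at the start; "wrist_torque": the same for the moment, N m; "width": finger opening in m.
Only numpy, scipy, OpenCV 4.12 (cv2) and the standard library are available. Lean on these libraries where they do the work, as an engineer would, in place of code of your own. Each camera call takes 0.05 s, during which the arm holds its last target.

## Working session

There is one attempt and no reset: what is moved stays moved. The work goes in short steps, Python scripts to look and compute and a shell command to move; the robot and the scene stay as the last step left them, time stands still between calls to the robot, and variables do not carry over. Pictures are saved under pics/ and viewed, and the job is handed in when it is done.

```bash
ls; mkdir -p pics; python3 - <<'E'
from bench import robot
import cv2,numpy as np
o=robot.get_obs();print({k:np.round(v,4) for k,v in o.items()})
for n in("scene","top"):
    p,d=robot.snapshot(n);cv2.imwrite(f"pics/{n}0.png",p);np.save(f"pics/{n}0.npy",d)
    c=robot.camera_info(n);print(n,np.round(c["K"],1),np.round(c["extrinsics"],4))
E
```

```text
pics
{'time': np.float64(0.0), 'joint_positions': array([-1.2801,  0.0879,  1.3722,  0.    ,  1.6836, -0.1031]), 'qvel': array([-0.0016, -0.0014,  0.0002, -0.0021,  0.0002, -0.0006]), 'joint_torque': array([-2.30000e-03, -3.40182e+01, -3.02430e+01,  7.13000e-02,
        3.31000e-02, -2.00000e-04]), 'tool_pos': array([ 0.2109, -0.5074,  0.2043]), 'ee_rot': array([-3.1414e+00,  2.2000e-03, -1.1770e+00]), 'wrist_force': array([-0.5602,  0.3508,  0.2692]), 'wrist_torque': array([ 0.0012, -0.0011,  0.0459]), 'width': np.float64(0.0939)}
scene [[395.2   0.  253.5]
 [  0.  395.2 186.8]
 [  0.    0.    1. ]] [[-4.2290e-01  9.0620e-01  1.4000e-03  2.4630e-01]
 [ 6.3720e-01  2.9840e-01 -7.1060e-01 -1.8620e-01]
 [-6.4440e-01 -2.9960e-01 -7.0360e-01  1.6565e+00]
 [ 0.0000e+00  0.0000e+00  0.0000e+00  1.0000e+00]]
top [[401.6   0.  259.6]
 [  0.  401.6 183.4]
 [  0.    0.    1. ]] [[ 0.0098 -0.9999 -0.0022  0.0319]
 [-0.9918 -0.0095 -0.1272  0.5972]
 [ 0.1272  0.0034 -0.9919  1.3028]
 [ 0.      0.      0.      1.    ]]
```

View pics/scene0.png

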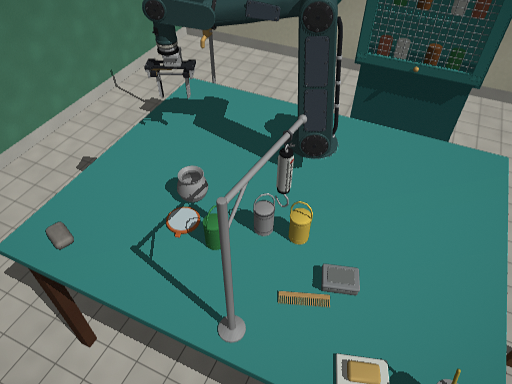

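View pics/top0.png

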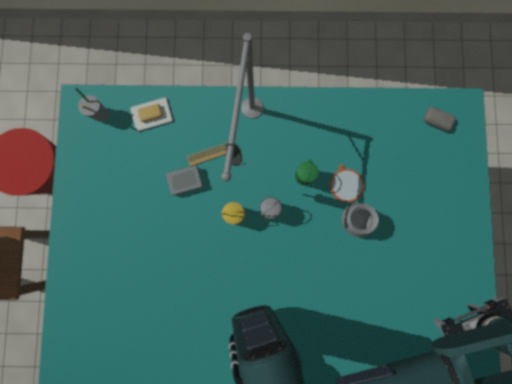

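Top view: grey can at (271,208), green can (307,172), yellow can (233,213), lota (361,220), rail post base (253,107), bar from (247,37) to (226,177). Scene view: grey can (263,217), scale tube (286,170). I'll crop these.

```bash
cat > h.py <<'E'
from bench import robot
import cv2,numpy as np
from scipy.spatial.transform import Rotation as Rn
def cam(n):
    c=robot.camera_info(n);return np.array(c["K"]),np.array(c["extrinsics"])
def ray(n,u,v):
    K,E=cam(n);R=E[:3,:3];return -R.T@E[:3,3],R.T@np.linalg.inv(K)@np.array([u,v,1.])
def plane(n,u,v,z):
    c,d=ray(n,u,v);return c+d*(z-c[2])/d[2]
def pts(n,d):
    K,E=cam(n);v,u=np.mgrid[:384,:512];P=np.stack([(u-K[0,2])/K[0,0]*d,(v-K[1,2])/K[1,1]*d,d],-1)
    return (P-E[:3,3])@E[:3,:3]
def proj(n,p):
    K,E=cam(n);q=K@(E[:3,:3]@np.asarray(p)+E[:3,3]);return q[:2]/q[2]
def tri(u1,u2):
    a,d=ray("scene",*u1);b,e=ray("top",*u2);A=np.stack([d,-e],1)
    s=np.linalg.lstsq(A,b-a,rcond=None)[0];p=a+d*s[0];q=b+e*s[1];return (p+q)/2,np.linalg.norm(p-q)
def crop(p,x0,y0,x1,y1,k,f): cv2.imwrite(f,cv2.resize(p[y0:y1,x0:x1],None,fx=k,fy=k,interpolation=cv2.INTER_CUBIC))
E
python3 - <<'E'
from h import *
s=cv2.imread("pics/scene0.png");t=cv2.imread("pics/top0.png")
crop(s,205,110,325,260,5,"0") if 0 else crop(s,200,110,330,255,4,"pics/c1.png")
crop(t,210,130,300,235,5,"pics/c2.png")
for n in("scene","top"):
    P=pts(n,np.load(f"pics/{n}0.npy"))
    if n=="scene": L=[(263,205),(263,222),(286,170),(286,190),(231,330)]
    else: L=[(271,208),(226,177),(237,110),(246,42),(233,213),(307,172),(253,107)]
    for u,v in L: print(n,u,v,np.round(P[v,u],3))
E
```

```text
scene 263 205 [ 0.507 -0.002  0.11 ]
scene 263 222 [0.539 0.013 0.07 ]
scene 286 170 [0.631 0.107 0.404]
scene 286 190 [0.632 0.111 0.341]
scene 231 330 [0.877 0.071 0.013]
top 271 208 [0.51  0.001 0.114]
top 226 177 [0.55  0.109 0.511]
top 237 110 [0.701 0.088 0.504]
top 246 42 [0.858 0.07  0.509]
top 233 213 [0.493 0.119 0.113]
top 307 172 [ 0.625 -0.112  0.113]
top 253 107 [0.863 0.063 0.031]
```

View pics/c1.png

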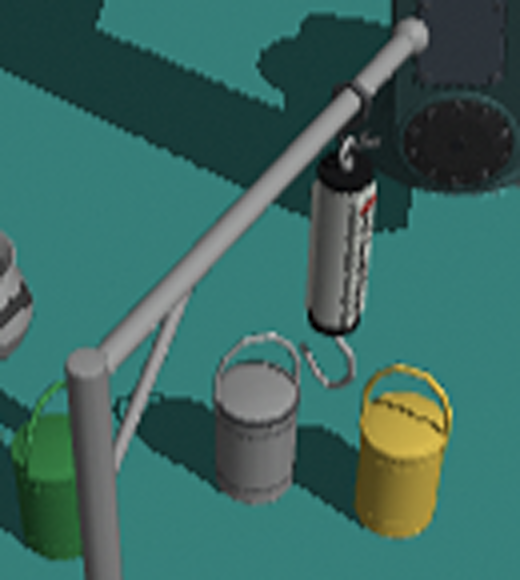

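View pics/c2.png

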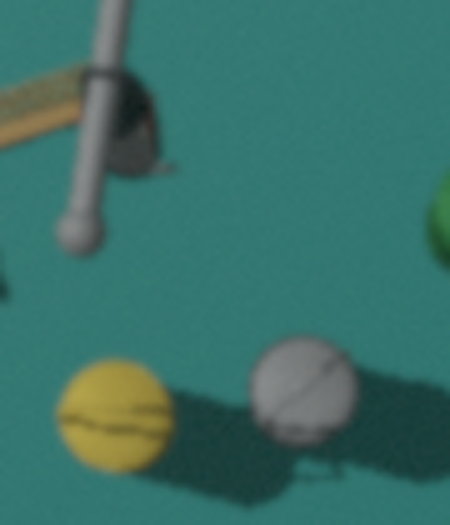

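```bash
python3 - <<'E'
from h import *
s=cv2.imread("pics/scene0.png");t=cv2.imread("pics/top0.png")
crop(s,245,185,295,240,11,"pics/c3.png")
crop(t,252,185,297,230,13,"pics/c4.png")
P=pts("top",np.load("pics/top0.npy"));S=pts("scene",np.load("pics/scene0.npy"))
for n,Q in(("top",P),("scene",S)):
    m=(Q[...,2]>.485)&(Q[...,2]<.52)&(np.abs(Q[...,0]-.7)<.25)&(np.abs(Q[...,1]-.1)<.1)
    q=Q[m];c=q.mean(0);e=np.linalg.svd(q[:,:2]-c[:2],full_matrices=False)[2][0];print(n,"bar",c.round(4),e.round(4),((q[:,:2]-c[:2])@e).min(),((q[:,:2]-c[:2])@e).max())
    m=(Q[...,2]>.118)&(Q[...,2]<.18)&(np.hypot(Q[...,0]-.51,Q[...,1])<.06);q=Q[m];print(n,"bail",len(q));print(q.round(3)[::max(1,len(q)//14)])
    m=(abs(Q[...,2]-.11)<.004)&(np.hypot(Q[...,0]-.51,Q[...,1])<.05);q=Q[m];print("lid",q.mean(0).round(4),q.min(0),q.max(0))
    m=(Q[...,2]>.2)&(Q[...,2]<.47)&(np.hypot(Q[...,0]-.63,Q[...,1]-.1)<.06);q=Q[m];print(n,"scale",len(q))
    for z in np.arange(.2,.48,.02):
        w=q[abs(q[:,2]-z)<.01]
        if len(w):print(round(z,2),len(w),w.mean(0).round(4))
E
```

```text
top bar [0.7068 0.0889 0.5068] [-0.9914  0.1312] -0.17292375028246168 0.1662081513378155
top bail 40
[[ 0.533 -0.02   0.139]
 [ 0.529 -0.013  0.153]
 [ 0.53  -0.019  0.146]
 [ 0.525 -0.01   0.163]
 [ 0.526 -0.016  0.154]
 [ 0.522 -0.01   0.162]
 [ 0.518 -0.004  0.169]
 [ 0.516  0.002  0.166]
 [ 0.516 -0.004  0.167]
 [ 0.513  0.002  0.167]
 [ 0.509  0.008  0.167]
 [ 0.507  0.011  0.166]
 [ 0.504  0.014  0.166]
 [ 0.501  0.02   0.158]
 [ 0.501  0.014  0.165]
 [ 0.498  0.02   0.158]
 [ 0.495  0.026  0.148]
 [ 0.495  0.02   0.157]
 [ 0.492  0.026  0.148]
 [ 0.49   0.029  0.134]]
lid [0.5111 0.0026 0.1093] [ 0.47918136 -0.03068747  0.10600407] [0.5451843  0.03544715 0.11383677]
top scale 176
0.28 6 [0.6197 0.087  0.2824]
0.3 4 [0.6189 0.0796 0.294 ]
0.34 23 [0.6096 0.097  0.3398]
0.36 16 [0.6138 0.0932 0.361 ]
0.38 17 [0.6127 0.0929 0.3808]
0.4 16 [0.6112 0.0938 0.4016]
0.42 13 [0.6094 0.0942 0.4213]
0.44 26 [0.6171 0.092  0.4407]
0.46 55 [0.6193 0.0939 0.4534]
scene bar [0.7372 0.0867 0.5039] [ 0.9917 -0.1289] -0.19416155584349518 0.14232229276866704
scene bail 56
[[ 0.507  0.     0.166]
 [ 0.5    0.01   0.164]
 [ 0.512  0.002  0.168]
 [ 0.503  0.012  0.163]
 [ 0.517 -0.009  0.162]
 [ 0.496  0.019  0.156]
 [ 0.517 -0.009  0.158]
 [ 0.522 -0.017  0.155]
 [ 0.491  0.024  0.144]
 [ 0.492  0.025  0.14 ]
 [ 0.526 -0.015  0.15 ]
 [ 0.529 -0.017  0.148]
 [ 0.532 -0.022  0.14 ]
 [ 0.53  -0.023  0.128]]
lid [0.5119 0.003  0.1088] [ 0.47858187 -0.02988726  0.10604269] [0.544309   0.03394312 0.11344478]
scene scale 736
0.26 8 [0.6198 0.0987 0.2669]
0.28 30 [0.6201 0.0943 0.2797]
0.3 17 [0.621  0.1094 0.3005]
0.32 16 [0.6294 0.1032 0.3254]
0.34 83 [0.6291 0.1008 0.3395]
0.36 92 [0.6275 0.1018 0.3596]
0.38 95 [0.628  0.1024 0.3804]
0.4 94 [0.6282 0.1013 0.4004]
0.42 95 [0.6283 0.1026 0.4202]
0.44 98 [0.6283 0.103  0.4399]
0.46 108 [0.622  0.1003 0.4547]
```

View pics/c3.png

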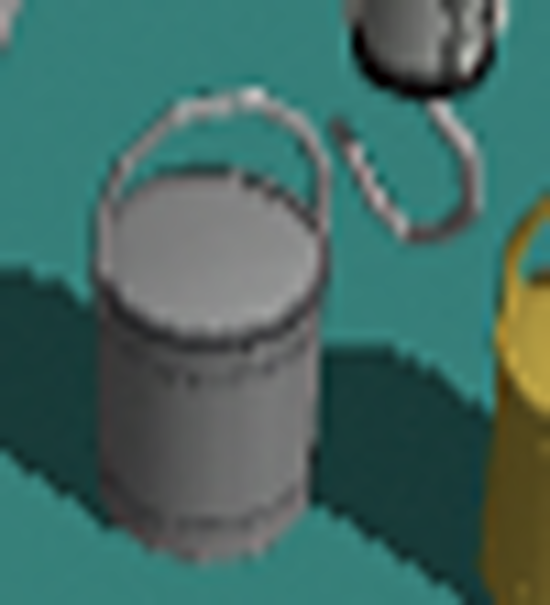

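View pics/c4.png

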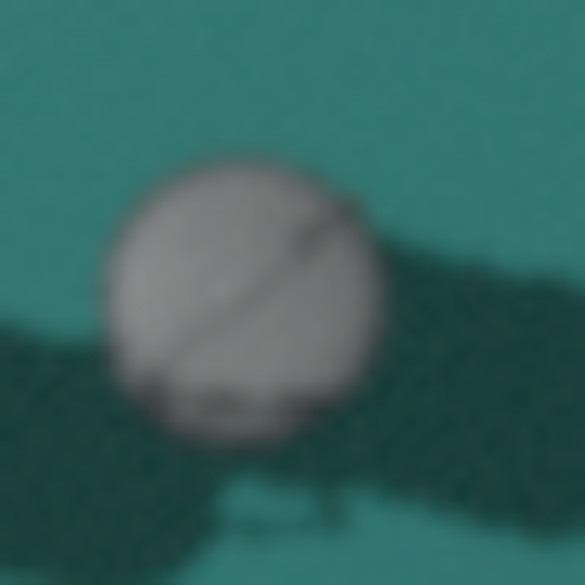

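Candidates for the can: green (top 307,172), yellow (233,213), grey steel (271,208). I choose the grey one, and both crops show its steel body, closed lid and handle. Its handle runs at about 131° and the rail's y axis at about 172°, so the can needs about a +41° turn. Moves offer no tilt, so I'll test in free space what a push out of reach does to the tool.

```bash
python3 -m inch '6 0 0 0 0; 12 0 0 0 0; 18 0 0 0 0; 24 0 0 0 0; 30 0 0 0 0; 35 0 0 0 0; 35 0 0 0 0; 35 0 0 0 0; 35 0 0 0 0; 35 0 0 0 0; 35 0 0 0 0;35 0 0 0 0'; python3 -c "
from h import *
o=robot.get_obs();print({k:np.round(v,4) for k,v in o.items() if k in('time','joint_positions','tool_pos','ee_rot')})"
```

```text
time: 1.1
tool_pos: [0.3311, -0.7965, 0.1908]
ee_rot: [3.141, -0.038, -1.177]
wrist_force: [-0.2, 1.5, 0.3]
width: 0.094
{'time': np.float64(1.1), 'joint_positions': array([-1.2435,  0.8893,  0.2738,  0.0026,  1.9408, -0.0656]), 'tool_pos': array([ 0.3311, -0.7965,  0.1908]), 'ee_rot': array([ 3.1415, -0.0377, -1.1769])}
```

```bash
python3 -m inch '20 0 0 0 0; 30 0 0 0 0; 30 0 0 0 0; 30 0 0 0 0; 30 0 0 0 0; 30 0 0 0 0; 30 0 0 0 0; 30 0 0 0 0'; python3 -c "
from h import *
o=robot.get_obs();print({k:np.round(v,4) for k,v in o.items() if k in('time','joint_positions','tool_pos','ee_rot')})"
```

```text
time: 1.77
tool_pos: [0.3463, -0.8332, 0.1272]
ee_rot: [3.141, -0.075, -1.177]
wrist_force: [0.1, -0.3, -1.1]
width: 0.0937
{'time': np.float64(1.7667), 'joint_positions': array([-1.2415,  0.964 ,  0.2738,  0.0049,  1.8286, -0.0632]), 'tool_pos': array([ 0.3463, -0.8332,  0.1272]), 'ee_rot': array([ 3.1414, -0.0753, -1.1769])}
```

Pushing out of reach does tilt the tool, and the tilt carries over to the next call. Plan:
1. With the near-vertical tool, pinch the handle top, turn the can about 41° and set it in a clear spot.
2. High up, use the joint-5 limit to tilt the tool about 45°.
3. Regrasp round the side and hang it.

First I'll measure the bystanders and work out the shift.

```bash
cat >> h.py <<'E'
def to(p,q=None):
    o=robot.get_obs();R=Rn.from_euler('xyz',o['ee_rot']).as_matrix();q=o['tool_pos'] if q is None else np.asarray(q)
    return np.round(R.T@(np.asarray(p)-q)*100,2)
def st():
    o=robot.get_obs();R=Rn.from_euler('xyz',o['ee_rot']).as_matrix();x,z=R[:,0],R[:,2]
    print('t%.2f'%o['time'],'pos',o['tool_pos'].round(4),'q',o['joint_positions'].round(3),'F',o['wrist_force'].round(1),'w%.4f'%o['width'])
    print(' toolx head %.1f dz %.3f | toolz tilt %.1f head %.1f'%(np.degrees(np.arctan2(x[1],x[0])),x[2],np.degrees(np.arccos(-z[2])),np.degrees(np.arctan2(z[1],z[0]))))
    import json;open('log.txt','a').write(json.dumps([list(map(float,o['joint_positions'])),list(map(float,o['tool_pos'])),list(map(float,o['ee_rot']))])+'\n')
E
python3 - <<'E'
from h import *
st()
print(to([.5115,.003,.25]))
for n,u,z in(("lota",(361,220),.1),("mirror",(347,184),.012),("soap",(184,180),.038)):print(n,plane("top",*u,z).round(3))
E
```

```text
t1.77 pos [ 0.3463 -0.8332  0.1272] q [-1.242  0.964  0.274  0.005  1.829 -0.063] F [ 0.1 -0.3 -1.1] w0.0937
 toolx head -67.4 dz 0.075 | toolz tilt 4.3 head -67.6
[-69.75 -47.35 -17.59]
lota [ 0.476 -0.283  0.1  ]
mirror [ 0.601 -0.26   0.012]
soap [0.606 0.291 0.038]
```

```bash
python3 -m inch '-2 -1.3 -3.5 -0.05 0; -4 -2.7 -7 -0.15 0; -6.5 -4.5 -10 -0.25 0; -9.5 -6.5 -12 -0.37 0; -12.5 -8.5 -14 -0.49 0; -16 -10.8 -15 -0.61 0; -19.5 -13 -16 -0.73 0; -23 -15.4 -17 -0.85 0; -26.5 -17.8 -17.6 -0.97 0; -30 -20.2 -17.6 -1.09 0; -33.5 -22.6 -17.6 -1.21 0; -37 -25 -17.6 -1.33 0; -40.5 -27.4 -17.6 -1.45 0; -44 -29.8 -17.6 -1.57 0; -47.5 -32.2 -17.6 -1.69 0; -51 -34.6 -17.6 -1.8 0; -54.5 -37 -17.6 -1.89 0; -58 -39.4 -17.6 -1.89 0; -61.4 -41.7 -17.6 -1.89 0; -64.5 -43.8 -17.6 -1.89 0'; python3 - <<'E'
from h import *
st()
print(to([.5115,.003,.25]))
E
```

```text
time: 3.43
tool_pos: [0.4977, -0.0658, 0.2564]
ee_rot: [3.067, 0.021, 0.712]
wrist_force: [0.3, -0.3, -0.7]
width: 0.0941
t3.43 pos [ 0.4977 -0.0658  0.2564] q [-0.201 -0.056  1.418 -0.063  1.733 -0.925] F [ 0.3 -0.3 -0.7] w0.0941
 toolx head 40.8 dz -0.021 | toolz tilt 4.4 head -65.1
[ 5.55 -4.34  0.2 ]
```

```bash
python3 -m inch '3 -2.3 0.1 0 0; 5.5 -4.3 0.2 0 0; 5.5 -4.3 0.2 0 0; 5.5 -4.3 0.2 0 0; 5.5 -4.3 0.2 0 0'; python3 - <<'E'
from h import *
st()
print(to([.5115,.003,.146]))
p,d=robot.snapshot("scene");crop(p,205,110,325,250,4,"pics/d1.png")
E
```

```text
time: 3.85
tool_pos: [0.5117, 0.0018, 0.2511]
ee_rot: [3.065, 0.021, 0.712]
wrist_force: [0.2, 0.6, 0.3]
width: 0.0943
t3.85 pos [0.5117 0.0018 0.2511] q [-0.06  -0.028  1.402 -0.07   1.729 -0.785] F [0.2 0.6 0.3] w0.0943
 toolx head 40.8 dz -0.021 | toolz tilt 4.5 head -64.3
[ 0.27 -0.9  10.46]
```

View pics/d1.png

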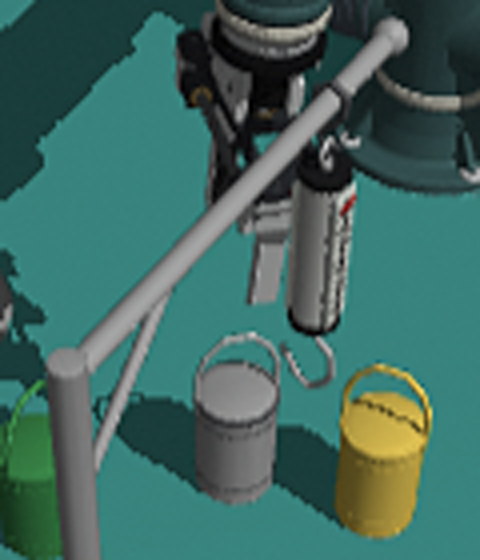

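```bash
python3 -m inch '0.1 -0.2 3.5 0 0; 0.2 -0.5 7 0 0; 0.3 -0.9 9 0 0; 0.3 -0.9 10.5 0 0; 0.3 -0.9 10.5 0 0; 0.3 -0.9 10.5 0 0.9; 0.3 -0.9 10.5 0 1; 0.3 -0.9 10.5 0 1; 0.3 -0.9 10.5 0 1; 0.3 -0.9 10.5 0 1;0.3 -0.9 10.5 0 1; 0.3 -0.9 10.5 0 1'; python3 - <<'E'
from h import *
st()
print(to([.42,.03,.16]))
E
```

```text
time: 4.9
tool_pos: [0.5118, 0.0026, 0.146]
ee_rot: [3.065, 0.02, 0.711]
wrist_force: [0.9, 0.6, -0.4]
width: 0.051
t4.90 pos [0.5118 0.0026 0.146 ] q [-0.058 -0.003  1.585 -0.069  1.521 -0.768] F [ 0.9  0.6 -0.4] w0.0510
 toolx head 40.7 dz -0.020 | toolz tilt 4.5 head -63.9
[-5.2  -7.94 -1.91]
```

```bash
python3 -m inch '0 0 0 0 1; 0 0 0 0 1; 0 0 0 0 1; 0 0 0 0 1; 0 0 0 0 1; 0 0 0 0 1; 0 0 0 0 1; 0 0 0 0 1; 0 0 0 0 1'; python3 - <<'E'
from h import *
st()
print(to([.42,.03,.16]))
p,d=robot.snapshot("scene");crop(p,205,110,325,250,4,"pics/d2.png")
E
```

```text
time: 5.65
tool_pos: [0.5117, 0.0025, 0.1459]
ee_rot: [3.065, 0.021, 0.711]
wrist_force: [1.0, 0.2, 0.5]
width: 0.0038
t5.65 pos [0.5117 0.0025 0.1459] q [-0.058 -0.003  1.585 -0.069  1.521 -0.768] F [1.  0.2 0.5] w0.0038
 toolx head 40.7 dz -0.021 | toolz tilt 4.5 head -64.3
[-5.18 -7.94 -1.92]
```

View pics/d2.png

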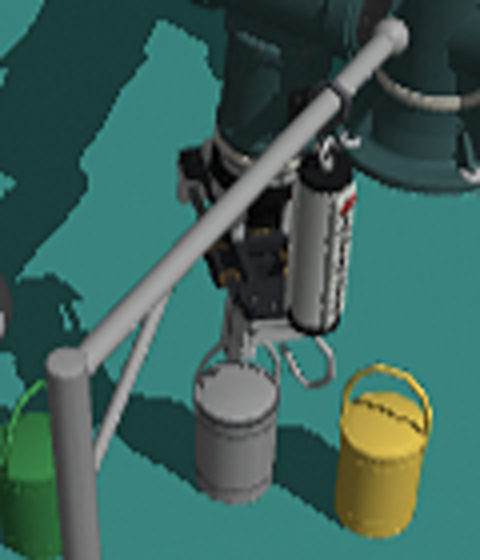

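```bash
python3 -m inch '0 0 0 0 1; 0 0 -0.3 0 1; 0 0 -0.6 0 1; 0 0 -1 0 1; 0 0 -1.4 0 1; 0 0 -1.4 0 1'; python3 - <<'E'
from h import *
st()
print(to([.42,.03,.16]))
p,d=robot.snapshot("scene");crop(p,205,110,325,250,4,"pics/d3.png")
E
```

```text
time: 6.2
tool_pos: [0.5116, 0.0036, 0.1608]
ee_rot: [3.064, 0.019, 0.711]
wrist_force: [0.5, -0.1, -4.0]
width: 0.0039
t6.20 pos [0.5116 0.0036 0.1608] q [-0.056 -0.011  1.563 -0.069  1.55  -0.768] F [ 0.5 -0.1 -4. ] w0.0039
 toolx head 40.7 dz -0.019 | toolz tilt 4.6 head -63.3
[-5.22 -7.97 -0.44]
```

View pics/d3.png

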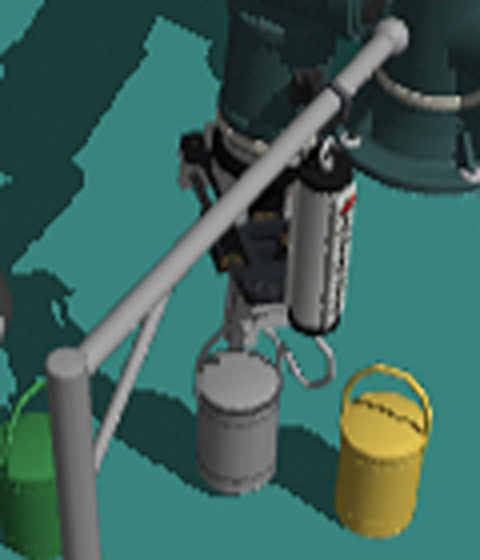

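The can is held by its handle, at about 4 N. Next I'll carry it to a clear spot while turning it.

```bash
python3 -m inch '-0.2 -0.3 0 -0.03 1; -0.6 -0.9 0 -0.08 1; -1.1 -1.7 0 -0.15 1; -1.7 -2.6 0 -0.22 1; -2.3 -3.5 0 -0.3 1; -2.9 -4.4 0 -0.38 1; -3.5 -5.3 0 -0.46 1; -4.1 -6.2 0 -0.54 1; -4.6 -7 0 -0.61 1; -5 -7.6 0.1 -0.67 1; -5.2 -7.9 0.3 -0.71 1; -5.2 -7.9 0.5 -0.73 1; -5.2 -7.9 0.8 -0.73 1; -5.2 -7.9 1 -0.73 1; -5.2 -7.9 1 -0.73 1'; python3 - <<'E'
from h import *
st()
print(to([.42,.03,.146]))
p,d=robot.snapshot("scene");crop(p,205,110,325,250,4,"pics/d4.png")
p,d=robot.snapshot("top");crop(p,210,130,300,235,5,"pics/d5.png")
E
```

```text
time: 7.5
tool_pos: [0.4222, 0.028, 0.1469]
ee_rot: [3.094, 0.067, 1.439]
wrist_force: [-1.1, -1.0, 2.5]
width: 0.0037
t7.50 pos [0.4222 0.028  0.1469] q [-0.008 -0.208  1.768 -0.072  1.542 -1.448] F [-1.1 -1.   2.5] w0.0037
 toolx head 82.4 dz -0.067 | toolz tilt 4.7 head -61.9
[ 0.17 -0.25  0.07]
```

View pics/d4.png

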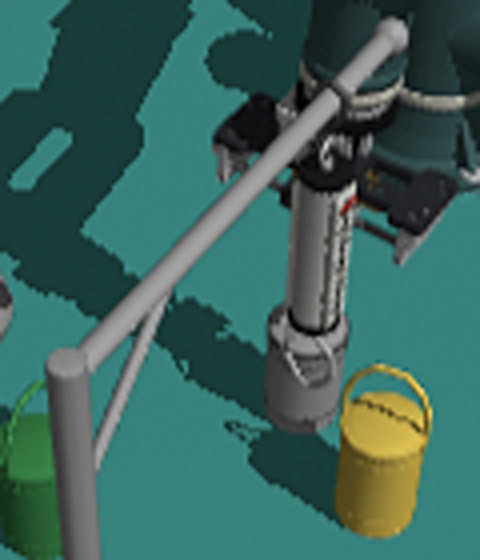

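```bash
python3 -m inch '0 0 0 0 0.9; 0 0 0 0 0.7; 0 0 0 0 0.5; 0 0 0 0 0.4; 0 0 0 0 0.3; 0 0 -1.5 0 0; 0 0 -4 0 0; 0 0 -8 0 0; 0 0 -12 0 0; 0 0 -16 0 0; 0 0 -20 0 0; 0 0 -20 0 0'; python3 - <<'E'
from h import *
st()
import json
A=[];b=[]
for l in open('log.txt'):
    q,p,e=json.loads(l);a=q[1]+q[2]
    R=Rn.from_euler('xyz',e).as_matrix();az=q[0]
    # wrist point: p - Lt*zaxis ; radial comp along az
    r=p[0]*np.cos(az)+p[1]*np.sin(az);zr=R[0,2]*np.cos(az)+R[1,2]*np.sin(az)
    A.append([1,0,np.sin(q[1]),np.sin(a),np.cos(a),zr]);b.append(r)
    A.append([0,1,np.cos(q[1]),np.cos(a),-np.sin(a),R[2,2]]);b.append(p[2])
    print('lat',round(-p[0]*np.sin(az)+p[1]*np.cos(az),4), 'sumpi',q[1]+q[2]+q[4]-np.pi)
A=np.array(A);b=np.array(b)
x,res,rk,s=np.linalg.lstsq(A,b,rcond=1e-6);print(x.round(4),rk,s.round(4),np.abs(A@x-b).max())
p,d=robot.snapshot("scene");crop(p,205,110,325,250,4,"pics/d6.png")
E
```

```text
time: 8.6
tool_pos: [0.4165, 0.043, 0.3553]
ee_rot: [3.079, 0.064, 1.439]
wrist_force: [-0.1, 0.8, 0.4]
width: 0.0792
t8.60 pos [0.4165 0.043  0.3553] q [ 0.029 -0.219  1.366 -0.078  1.941 -1.442] F [-0.1  0.8  0.4] w0.0792
 toolx head 82.4 dz -0.064 | toolz tilt 5.1 head -53.0
lat 0.0582 sumpi -0.07511988031532546
lat 0.0347 sumpi -0.04639506968383422
lat 0.0324 sumpi -0.03900641136061367
lat 0.0324 sumpi -0.038884953174079584
lat 0.0323 sumpi -0.0384735857479801
lat 0.0323 sumpi -0.03983716404025994
lat 0.0313 sumpi -0.03929070808603852
lat 0.031 sumpi -0.053076227267334186
[-0.      0.1526  0.449   0.4998  0.1007  0.3506] 6 [5.57   3.9904 0.9027 0.3368 0.2995 0.0089] 7.494005416219807e-16
```

View pics/d6.png

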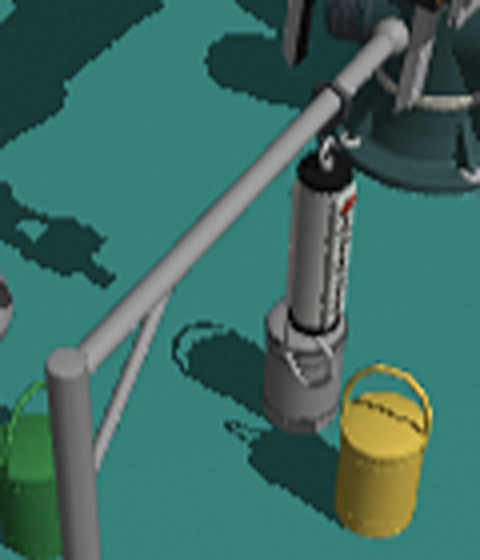

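The kinematics fit the log exactly: upper arm 0.449, forearm 0.500/0.101, tool 0.351. I'll swing to azimuth about 87°, high up, and tilt there with small out-of-reach pushes. The pose comes out right if the tool's heading ends near 82.5°.

```bash
python3 - <<'E'
from h import *
st()
print(to([.03,.5,.5]))
E
```

```text
t8.65 pos [0.416  0.0429 0.3515] q [ 0.029 -0.218  1.373 -0.078  1.939 -1.442] F [ 0.5 -0.5 -0.5] w0.0834
 toolx head 82.4 dz -0.065 | toolz tilt 5.0 head -55.8
[ 39.2  -43.2  -19.96]
```

```bash
python3 -m inch '2 -1 -3 0 0; 4 -3 -6 0 0; 6.5 -6 -8 0 0; 9 -9 -10 0 0; 11.5 -12 -12 0 0; 14 -15 -14 0 0; 16.5 -18 -16 0 0; 19 -21 -18 0 0; 21.5 -24 -20 0 0; 24 -27 -20 0 0; 26.5 -30 -20 0 0; 29 -33 -20 0 0; 31.5 -36 -20 0 0; 34 -39 -20 0 0; 37 -42 -20 0 0; 39.2 -43.2 -20 0 0; 39.2 -43.2 -20 0 0'; python3 - <<'E'
from h import *
st()
E
python3 -m inch '4 0 -4 0 0; 8 0 -8 0 0; 12 0 -12 0 0; 15 0 -15 0 0; 18 0 -18 0 0;  18 0 -18 0 0'; python3 - <<'E'
from h import *
st()
E
```

```text
time: 10.07
tool_pos: [0.0277, 0.5048, 0.4938]
ee_rot: [3.084, 0.075, 1.444]
wrist_force: [-0.2, 1.0, -0.7]
width: 0.0941
t10.07 pos [0.0277 0.5048 0.4938] q [ 1.444  0.192  0.668 -0.081  2.355 -0.058] F [-0.2  1.  -0.7] w0.0941
 toolx head 82.8 dz -0.075 | toolz tilt 5.4 head -59.9
time: 10.57
tool_pos: [0.0324, 0.5478, 0.5434]
ee_rot: [3.085, 0.053, 1.445]
wrist_force: [0.2, -0.6, -1.1]
width: 0.0942
t10.57 pos [0.0324 0.5478 0.5434] q [ 1.445  0.4    0.276 -0.097  2.517 -0.079] F [ 0.2 -0.6 -1.1] w0.0942
 toolx head 82.8 dz -0.053 | toolz tilt 4.4 head -50.5
```

```bash
cat > s.py <<'E'
from h import *
st()
E
python3 -m inch '8 0 -6 0 0'>/dev/null; python3 s.py; python3 -m inch '8 0 -6 0 0'>/dev/null; python3 s.py; python3 -m inch '8 0 -6 0 0'>/dev/null;python3 s.py; python3 -m inch '60 0 -45 0 0; 60 0 -45 0 0'>/dev/null; python3 s.py
```

```text
t10.65 pos [0.0351 0.5616 0.5364] q [ 1.442  0.41   0.278 -0.092  2.488 -0.076] F [ 0.4 -0.  -1.4] w0.0944
 toolx head 82.8 dz -0.037 | toolz tilt 3.8 head -41.0
t10.73 pos [0.0377 0.574  0.5312] q [ 1.44   0.419  0.278 -0.088  2.462 -0.074] F [-0.5  0.2  1. ] w0.0941
 toolx head 82.9 dz -0.020 | toolz tilt 3.4 head -27.0
t10.82 pos [0.0401 0.5858 0.5265] q [ 1.438  0.427  0.278 -0.084  2.436 -0.072] F [-0.2  0.3  0.4] w0.0944
 toolx head 82.9 dz -0.002 | toolz tilt 3.1 head -9.3
t10.98 pos [0.0437 0.6039 0.5187] q [ 1.436  0.441  0.276 -0.079  2.4   -0.07 ] F [-0.3 -0.2  0.2] w0.0941
 toolx head 82.9 dz 0.022 | toolz tilt 3.3 head 14.9
```

```bash

python3 -m inch '8 -4 -5 0 0'>/dev/null; python3 -m inch '8 -4 -5 0 0'>/dev/null; python3 -m inch '8 -3 -4 0 0'>/dev/null; python3 -m inch '8 -3 -4 0 0'>/dev/null; python3 -m inch '9 0 -4 0 0'>/dev/null; python3 s.py
python3 -m inch '9 0 -4 0 0'>/dev/null; python3 -m inch '9 0 -4 0 0'>/dev/null; python3 -m inch '9 0 -3 0 0'>/dev/null; python3 -m inch '9 0 -3 0 0'>/dev/null; python3 -m inch '9 0 -3 0 0'>/dev/null; python3 s.py
python3 -m inch '9 0 -3 0 0'>/dev/null; python3 -m inch '9 0 -3 0 0'>/dev/null; python3 -m inch '9 0 -3 0 0'>/dev/null; python3 -m inch '9 0 -2 0 0'>/dev/null; python3 -m inch '9 0 -2 0 0'>/dev/null; python3 s.py
```

```text
t11.40 pos [0.0017 0.6729 0.4936] q [ 1.511  0.487  0.276 -0.067  2.253  0.019] F [ 0.1 -0.7  0. ] w0.0937
 toolx head 83.0 dz 0.127 | toolz tilt 7.7 head 63.8
t11.82 pos [0.0229 0.7403 0.4776] q [ 1.483  0.524  0.276 -0.048  2.093  0.003] F [-0.  -0.1 -0.2] w0.0940
 toolx head 83.4 dz 0.247 | toolz tilt 14.4 head 75.4
t12.23 pos [0.0404 0.8006 0.4751] q [ 1.462  0.549  0.276 -0.03   1.935 -0.008] F [-0.  -0.3  0.1] w0.0939
 toolx head 83.6 dz 0.372 | toolz tilt 21.9 head 79.4
```

```bash

python3 -m inch '9 0 -4 0 0'>/dev/null; python3 -m inch '9 0 -4 0 0'>/dev/null; python3 -m inch '9 0 -4 0 0'>/dev/null; python3 -m inch '9 0 -3 0 0'>/dev/null; python3 -m inch '9 0 -3 0 0'>/dev/null; python3 s.py
python3 -m inch '9 0 -3 0 0'>/dev/null; python3 -m inch '9 0 -3 0 0'>/dev/null; python3 -m inch '9 0 -2 0 0'>/dev/null; python3 -m inch '9 0 -2 0 0'>/dev/null; python3 -m inch '9 0 -2 0 0'>/dev/null; python3 s.py
```

```text
t12.65 pos [0.0513 0.8299 0.5143] q [ 1.447  0.525  0.274 -0.014  1.815 -0.016] F [-0.7  0.5 -0.2] w0.0939
 toolx head 83.7 dz 0.503 | toolz tilt 30.2 head 81.3
t13.07 pos [0.0603 0.8584 0.5633] q [ 1.434  0.499  0.274  0.003  1.68  -0.024] F [-0.2 -0.5 -0.4] w0.0944
 toolx head 84.0 dz 0.635 | toolz tilt 39.4 head 82.4
```

```bash

python3 -m inch '9 0 -1 0 0'>/dev/null; python3 -m inch '9 0 -1 0 0'>/dev/null; python3 -m inch '9 0 -1 0 0'>/dev/null; python3 -m inch '9 0 -1 0 0'>/dev/null; python3 s.py; python3 - <<'E'
from h import *
p,d=robot.snapshot("scene");crop(p,205,90,345,230,4,"pics/e1.png");cv2.imwrite("pics/e1f.png",p);np.save("pics/e1.npy",d)
t,dt=robot.snapshot("top");cv2.imwrite("pics/e2f.png",t);crop(t,205,120,285,250,4,"pics/e2.png")
for n,D in(("scene",d),("top",dt)):
    Q=pts(n,D)
    m=(Q[...,2]>.158)&(Q[...,2]<.175)&(np.hypot(Q[...,0]-.42,Q[...,1]-.03)<.06);q=Q[m];print(n,"bailtop",len(q),q.mean(0).round(4)); 
    m=(Q[...,2]>.118)&(Q[...,2]<.175)&(np.hypot(Q[...,0]-.42,Q[...,1]-.03)<.06);q=Q[m];c=q.mean(0)
    if len(q)>5:print("bail dir",c.round(4),np.linalg.svd(q[:,:2]-c[:2],full_matrices=False)[2][0])
    m=(abs(Q[...,2]-.11)<.004)&(np.hypot(Q[...,0]-.42,Q[...,1]-.03)<.05);q=Q[m];print("lid",len(q),q.mean(0).round(4),(q.min(0)+q.max(0))/2)
E
```

```text
t13.40 pos [0.0669 0.8833 0.6022] q [ 1.425  0.487  0.274  0.017  1.562 -0.03 ] F [ 0.2 -0.2  0.2] w0.0939
 toolx head 84.1 dz 0.730 | toolz tilt 46.9 head 82.9
scene bailtop 0 [nan nan nan]
bail dir [0.4482 0.0187 0.1256] [-0.34254032  0.93950313]
lid 57 [0.4284 0.0223 0.1083] [0.42428736 0.02345664 0.10926323]
top bailtop 24 [0.4164 0.025  0.1658]
bail dir [0.418  0.0247 0.158 ] [-0.99084869  0.13497732]
lid 233 [0.4169 0.0252 0.1091] [0.41851961 0.02510719 0.10984811]<stdin>:6: RuntimeWarning: Mean of empty slice.
  ret = um.true_divide(
```

View pics/e1.png

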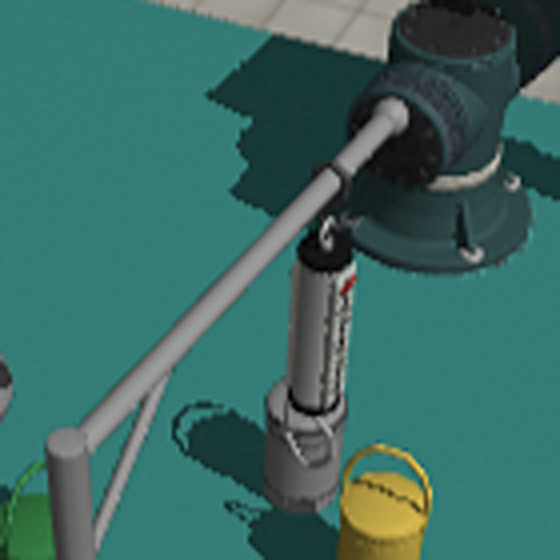

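View pics/e2.png

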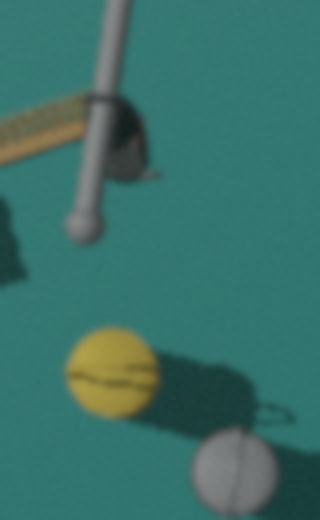

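```bash
cat > k.py <<'E'
from h import *
import json
from scipy.optimize import least_squares
def fk(q,lat=0.0312,s6=1):
    a=q[1]+q[2];R=Rn.from_euler('z',q[0])*Rn.from_euler('y',a)*Rn.from_euler('z',q[3])*Rn.from_euler('y',q[4])*Rn.from_euler('z',s6*q[5])
    R=R.as_matrix()
    w=Rn.from_euler('z',q[0]).apply([.449*np.sin(q[1])+.4998*np.sin(a)+.1007*np.cos(a),lat,.1526+.449*np.cos(q[1])+.4998*np.cos(a)-.1007*np.sin(a)])
    return w+.3506*R[:,2],R
lo=np.array([-3.1,-.76,.27,-1.08,.17,-2.57]);hi=np.array([3.1,2.03,2.55,4.22,2.65,2.57])
def ik(p,R,q0,lat,s6):
    def f(q):
        P,Q=fk(q,lat,s6);return np.r_[(P-p)*5,Rn.from_matrix(Q.T@R).as_rotvec()]
    return least_squares(f,np.clip(q0,lo+1e-3,hi-1e-3),bounds=(lo,hi))
E
python3 - <<'E'
from k import *
from scipy.optimize import least_squares
L=[json.loads(l) for l in open('log.txt')]
for s6 in(1,-1):
    q,p,e=L[-1];R=Rn.from_euler('xyz',e).as_matrix();P,Q=fk(q,0,s6);print(s6,np.degrees(Rn.from_matrix(Q.T@R).as_rotvec()).round(2),(np.array(p)-P).round(4))
q,p,e=L[3];R=Rn.from_euler('xyz',e).as_matrix()
for s6 in(1,-1):
    P,Q=fk(q,0,s6);print(s6,np.degrees(Rn.from_matrix(Q.T@R).as_rotvec()).round(2),(np.array(p)-P).round(4),q[0])
d=np.load("pics/scene0.npy");Q=pts("scene",d);D=np.load("pics/top0.npy");T=pts("top",D)
for z0,z1 in((.35,.39),(.39,.44)):
    m=(Q[...,2]>z0)&(Q[...,2]<z1)&(np.hypot(Q[...,0]-.62,Q[...,1]-.1)<.03);q=Q[m]
    r=least_squares(lambda c:np.hypot(q[:,0]-c[0],q[:,1]-c[1])-.0165,[.61,.095],loss='soft_l1',f_scale=.002);print("tube",r.x.round(4),len(q),np.abs(r.fun).mean())
for n,C in(("scene",Q),("top",T)):
    m=(C[...,2]>.49)&(C[...,2]<.52)&(C[...,0]>.57)&(C[...,0]<.83)&(np.abs(C[...,1]-.09)<.05);q=C[m]
    def f(c):
        y=c[0]+c[1]*(q[:,0]-.616);return np.hypot((q[:,1]-y)/np.hypot(1,c[1]),q[:,2]-c[2])-.007
    r=least_squares(f,[.1,-.13,.5],loss='soft_l1',f_scale=.002);print("bar",n,r.x.round(4),np.abs(r.fun).mean())
print("hook bottom",plane("scene",283.6,206.4,.265).round(4))
m=(Q[...,2]>.25)&(Q[...,2]<.33)&(np.hypot(Q[...,0]-.62,Q[...,1]-.09)<.05);print(Q[m].round(3)[::3])
E
```

```text
1 [  0.   0. 180.] [-0.056   0.0083 -0.    ]
-1 [ -0.     0.   176.55] [-0.056   0.0083 -0.    ]
1 [ -0.  -0. 180.] [ 0.0033  0.0565 -0.    ] -0.05825946594575438
-1 [-0.    0.   92.03] [ 0.0033  0.0565 -0.    ] -0.05825946594575438
tube [0.6168 0.0989] 187 0.001212003795958804
tube [0.6167 0.099 ] 244 0.0012160974437984693
bar scene [ 0.0999 -0.1321  0.4996] 0.0008090693300990235
bar top [ 0.1013 -0.1313  0.5012] 0.0010391345908231427
hook bottom [0.6197 0.1044 0.265 ]
[[0.631 0.087 0.329]
 [0.634 0.097 0.329]
 [0.628 0.113 0.33 ]
 [0.633 0.104 0.328]
 [0.627 0.11  0.325]
 [0.619 0.105 0.311]
 [0.62  0.106 0.309]
 [0.614 0.079 0.289]
 [0.618 0.081 0.288]
 [0.618 0.081 0.286]
 [0.622 0.112 0.303]
 [0.619 0.084 0.284]
 [0.62  0.115 0.299]
 [0.623 0.113 0.297]
 [0.619 0.087 0.277]
 [0.62  0.088 0.275]
 [0.622 0.116 0.29 ]
 [0.619 0.094 0.273]
 [0.622 0.092 0.271]
 [0.622 0.111 0.279]
 [0.618 0.096 0.265]
 [0.62  0.105 0.271]
 [0.62  0.097 0.264]
 [0.623 0.106 0.27 ]]
```

```bash
sed -i "s/lat=0.0312,s6=1/lat=0.0566,s6=1/; s/s6\*q\[5\])/q[5]+np.pi)/; s/p,R,q0,lat,s6):/p,R,q0):/; s/fk(q,lat,s6)/fk(q)/" k.py
cat >> k.py <<'E'
A=np.array([.418,.0257])      # can axis
RX=np.array([.1313,.9913,0]);SEAT=np.array([.6173,.0997,.270])
E
python3 - <<'E'
from k import *
o=robot.get_obs();q=o['joint_positions'];R=Rn.from_euler('xyz',o['ee_rot']).as_matrix();P,Q=fk(q);print((P-o['tool_pos']).round(4))
z=R[:,2]
# spin angle making x horizontal
for s in (1,-1):
    h=np.cross([0,0,1.],z)*s;h/=np.linalg.norm(h);y=np.cross(z,h);Rt=np.stack([h,y,z],1)
    spin=Rn.from_matrix(R.T@Rt).as_rotvec()
    g=np.r_[A,.065]+.019*z
    print("spin",spin.round(3),"head",np.degrees(np.arctan2(h[1],h[0])).round(1))
    for nm,p in(("pre",g-.14*z),("grasp",g),("lift",g+[0,0,.2]),("hang",g-np.r_[A,0]+SEAT*[1,1,0]+[0,0,.270+.034-.165])):
        b=min((ik(p,Rt,q0,) for q0 in ([0,0,1.5,1.2,1.3,0],[-.2,.1,1.5,1.5,1,-1],[-.2,.1,1.5,1.5,1,1],[0,.3,1.2,2,1.3,2])),key=lambda r:r.cost)
        print(nm,p.round(4),"cost %.1e"%b.cost,b.x.round(2),"shift",to(p))
E
```

```text
[-0. -0.  0.]
spin [ 0.     0.    -1.556] head 172.9
pre [ 0.4071 -0.062   0.1477] cost 2.9e-18 [-0.82  0.05  1.75  0.63  1.87  2.47] shift [-95.07  44.04 -34.26]
grasp [0.4197 0.0395 0.052 ] cost 6.7e-26 [-0.63  0.08  1.95  0.69  1.59  2.47] shift [-95.07  44.04 -20.26]
lift [0.4197 0.0395 0.252 ] cost 1.4e-02 [-0.69 -0.12  1.75  0.78  1.93  2.57] shift [-80.47  44.25 -33.92]
hang [0.619  0.1135 0.191 ] cost 4.1e-02 [-0.4   0.25  1.54  0.92  1.6   2.57] shift [-78.5   63.15 -22.6 ]
spin [ 0.    -0.     1.585] head -7.1
pre [ 0.4071 -0.062   0.1477] cost 4.2e-31 [-0.82  0.05  1.75  0.63  1.87 -0.67] shift [-95.07  44.04 -34.26]
grasp [0.4197 0.0395 0.052 ] cost 1.3e-29 [-0.63  0.08  1.95  0.69  1.59 -0.67] shift [-95.07  44.04 -20.26]
lift [0.4197 0.0395 0.252 ] cost 1.2e-30 [-0.63 -0.13  1.71  0.75  1.93 -0.37] shift [-80.47  44.25 -33.92]
hang [0.619  0.1135 0.191 ] cost 2.5e-31 [-0.33  0.26  1.42  0.8   1.64 -0.22] shift [-78.5   63.15 -22.6 ]
```

```bash
python3 - <<'E'
from k import *
o=robot.get_obs();q=o['joint_positions'];R=Rn.from_euler('xyz',o['ee_rot']).as_matrix();z=R[:,2]
W=np.array([.40,-.10,.40]);p0=o['tool_pos'];g=np.r_[A,.065]+.019*z
n=26
for i in range(1,n+1):
    p=p0+(W-p0)*i/n;Rt=R@Rn.from_euler('z',1.585*min(1,i/n*1.2)).as_matrix()
    r=ik(p,Rt,q);q2=r.x
    if i%2==0:print(i,p.round(3),"%.0e"%r.cost,q2.round(2),"dmax",np.abs(q2-q).max().round(3))
    q=q2
r=ik(g-.14*z,Rt,q);print(r.cost,r.x.round(2))
print("W",to(W),"pre",to(g-.14*z), "pre-W",to(g-.14*z,W))
E
```

```text
2 [0.093 0.807 0.588] 3e-28 [1.36 0.23 0.66 0.06 1.44 0.06] dmax 0.164
4 [0.118 0.731 0.572] 5e-21 [1.27 0.04 0.91 0.13 1.38 0.14] dmax 0.115
6 [0.144 0.656 0.556] 2e-24 [ 1.16 -0.13  1.1   0.21  1.37  0.19] dmax 0.09
8 [0.169 0.58  0.541] 2e-23 [ 1.01 -0.27  1.25  0.32  1.4   0.21] dmax 0.082
10 [0.195 0.505 0.525] 6e-22 [ 0.8  -0.4   1.37  0.46  1.47  0.2 ] dmax 0.112
12 [0.221 0.429 0.509] 3e-21 [ 0.53 -0.5   1.47  0.62  1.6   0.15] dmax 0.147
14 [0.246 0.353 0.494] 4e-22 [ 0.19 -0.56  1.53  0.79  1.77  0.08] dmax 0.171
16 [0.272 0.278 0.478] 1e-24 [-0.14 -0.56  1.56  0.91  1.96  0.02] dmax 0.16
18 [0.298 0.202 0.463] 2e-30 [-0.4  -0.51  1.57  0.96  2.11 -0.04] dmax 0.122
20 [0.323 0.127 0.447] 3e-19 [-0.59 -0.42  1.54  0.94  2.2  -0.08] dmax 0.085
22 [0.349 0.051 0.431] 1e-17 [-0.72 -0.29  1.49  0.89  2.25 -0.12] dmax 0.064
24 [ 0.374 -0.024  0.416] 5e-30 [-0.81 -0.15  1.41  0.84  2.28 -0.25] dmax 0.072
26 [ 0.4 -0.1  0.4] 7e-29 [-0.88 -0.    1.3   0.79  2.3  -0.35] dmax 0.077
4.481137714821442e-19 [-0.82  0.05  1.75  0.63  1.87 -0.67]
W [-79.28  44.04 -54.32] pre [-95.07  44.04 -34.26] pre-W [-1.579e+01  1.000e-02  2.006e+01]
```

```bash
python3 -m inch '-3 1.7 -2 0.1 0; -6 3.4 -4 0.2 0; -9 5 -6 0.3 0; -12 6.7 -8 0.4 0; -15 8.4 -10 0.5 0; -18.2 10.1 -12.5 0.6 0; -21.3 11.8 -14.6 0.7 0; -24.4 13.5 -16.7 0.8 0; -27.5 15.2 -18.8 0.9 0; -30.5 16.9 -20.9 1 0; -33.5 18.6 -23 1.1 0; -36.6 20.3 -25 1.2 0; -39.7 22 -27 1.3 0; -42.8 23.7 -29.2 1.4 0; -45.8 25.4 -31.4 1.5 0; -48.8 27.1 -33.4 1.585 0; -51.8 28.8 -35.5 1.585 0; -54.8 30.5 -37.6 1.585 0; -57.8 32.2 -39.7 1.585 0; -60.8 33.8 -41.7 1.585 0'; python3 - <<'E'
from k import *
st()
R=Rn.from_euler('xyz',robot.get_obs()['ee_rot']).as_matrix();z=R[:,2];g=np.r_[A,.065]+.019*z
W=np.array([.40,-.10,.40])
print("W",to(W),"pre",to(g-.14*z))
E
```

```text
time: 15.17
tool_pos: [0.3225, 0.1264, 0.4479]
ee_rot: [-2.324, -0.003, -0.126]
wrist_force: [1.2, 0.6, 0.1]
width: 0.094
t15.17 pos [0.3225 0.1264 0.4479] q [-0.594 -0.42   1.544  0.941  2.203  0.044] F [1.2 0.6 0.1] w0.0940
 toolx head -7.2 dz 0.003 | toolz tilt 46.8 head 82.7
W [ 10.52  18.21 -12.39] pre [10.64 33.97  7.69]
```

```bash
python3 -m inch '1.8 3.1 -2 0 0; 3.6 6.1 -4 0 0; 5.3 9.1 -6.2 0 0; 7 12.1 -8.2 0 0; 8.8 15.2 -10.3 0 0; 10.5 18.2 -12.4 0 0; 10.5 20.8 -9.2 0 0; 10.5 23.4 -6 0 0; 10.5 26 -2.6 0 0; 10.6 28.6 0.8 0 0; 10.6 31.2 4 0 0; 10.6 33 6.5 0 0; 10.6 34 7.7 0 0; 10.6 34 7.7 0 0; 10.6 34 7.7 0 0'; python3 - <<'E'
from k import *
st()
R=Rn.from_euler('xyz',robot.get_obs()['ee_rot']).as_matrix();z=R[:,2];g=np.r_[A,.065]+.019*z
print("g",to(g))
p,d=robot.snapshot("top");cv2.imwrite("pics/f1f.png",p);crop(p,210,140,330,290,4,"pics/f1.png")
p,d=robot.snapshot("scene");crop(p,205,90,345,230,4,"pics/f2.png")
E
```

```text
time: 16.42
tool_pos: [0.4062, -0.0616, 0.1478]
ee_rot: [-2.323, -0.002, -0.125]
wrist_force: [-0.1, -0.6, -0.0]
width: 0.0937
t16.42 pos [ 0.4062 -0.0616  0.1478] q [-0.817  0.051  1.753  0.63   1.869 -0.671] F [-0.1 -0.6 -0. ] w0.0937
 toolx head -7.2 dz 0.002 | toolz tilt 46.9 head 82.7
g [ 0.06  0.02 13.99]
```

View pics/f1.png

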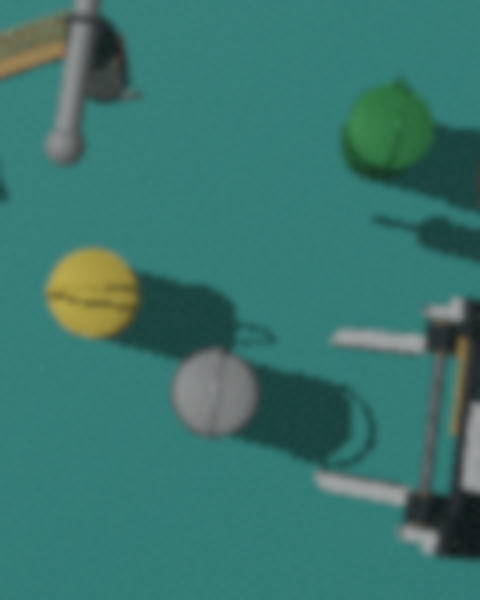

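View pics/f2.png

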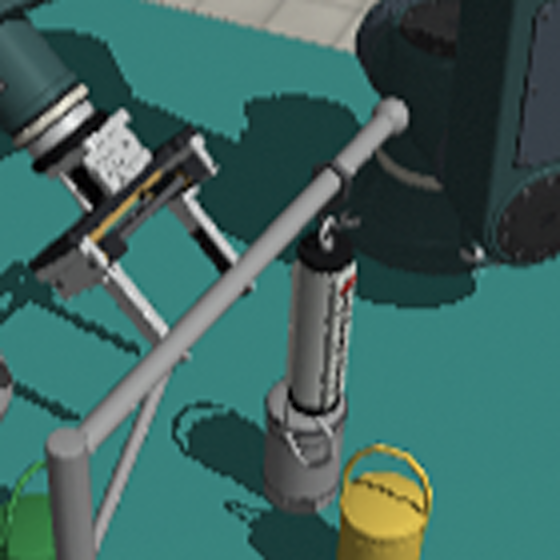

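```bash
python3 -m inch '0 0 3.5 0 0; 0 0 7 0 0; 0 0 10 0 0; 0 0 12 0 0; 0 0 13.3 0 0; 0 0 14 0 0; 0 0 14 0 0; 0 0 14 0 0.15; 0 0 14 0 0.3; 0 0 14 0 1; 0 0 14 0 1; 0 0 14 0 1; 0 0 14 0 1; 0 0 14 0 1'; python3 - <<'E'
from k import *
st()
p,d=robot.snapshot("top");crop(p,210,140,330,290,4,"pics/f3.png")
E
```

```text
time: 17.68
tool_pos: [0.4196, 0.0382, 0.0538]
ee_rot: [-2.325, -0.004, -0.124]
wrist_force: [-5.5, -2.7, 6.0]
width: 0.0657
t17.68 pos [0.4196 0.0382 0.0538] q [-0.636  0.071  1.946  0.691  1.595 -0.668] F [-5.5 -2.7  6. ] w0.0657
 toolx head -7.1 dz 0.004 | toolz tilt 46.8 head 82.6
```

View pics/f3.png

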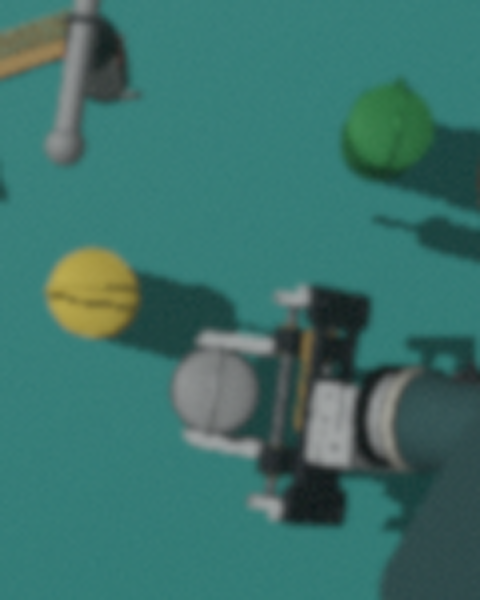

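```bash
python3 - <<'E'
from k import *
g=np.array([.4196,.0382,.0538])
print("lift",to([.4196,.0382,.21]))
E
```

```text
lift [  0.06 -11.38 -10.7 ]
```

```bash
python3 -m inch '0 0 0 0 1; 0 0 0 0 1; 0 -0.15 -0.15 0 1; 0 -0.4 -0.4 0 1; 0 -0.8 -0.8 0 1; 0 -1 -1 0 1; 0 -1 -1 0 1'; python3 s.py
```

```text
time: 18.32
tool_pos: [0.4201, 0.0374, 0.0686]
ee_rot: [-2.326, -0.006, -0.125]
wrist_force: [-0.0, -0.2, -4.9]
width: 0.0654
t18.32 pos [0.4201 0.0374 0.0686] q [-0.637  0.048  1.934  0.691  1.62  -0.647] F [-0.  -0.2 -4.9] w0.0654
 toolx head -7.1 dz 0.006 | toolz tilt 46.7 head 82.5
```

```bash
python3 -c "
from k import *
print(to([.420,.034,.205]),to([.6072,.0235,.205]))"
```

```text
[ 0.11 -9.7  -9.6 ] [ 18.82 -10.49  -8.59]
```

```bash
python3 -m inch '0 -0.5 -0.5 0 1; 0 -1.5 -1.5 0 1; 0 -3 -3 0 1; 0 -4.7 -4.7 0 1; 0 -6.4 -6.4 0 1; 0.2 -8 -8 0 1; 0.6 -9 -8.9 0 1; 1.3 -9.6 -9.4 0 1; 2.5 -9.8 -9.5 0 1; 4.2 -9.9 -9.4 0 1; 6.2 -10 -9.3 0 1; 8.2 -10 -9.2 0 1; 10.2 -10.1 -9.1 0 1; 12.2 -10.2 -9 0 1; 14.2 -10.3 -8.9 0 1; 15.9 -10.4 -8.8 0 1; 17.3 -10.5 -8.7 0 1; 18.3 -10.5 -8.6 0 1; 18.7 -10.5 -8.6 0 1; 18.8 -10.5 -8.6 0 1'; python3 - <<'E'
from k import *
st()
p,d=robot.snapshot("scene");cv2.imwrite("pics/g1f.png",p);np.save("pics/g1.npy",d);crop(p,200,90,340,230,4,"pics/g1.png")
t,dt=robot.snapshot("top");cv2.imwrite("pics/g2f.png",t);np.save("pics/g2.npy",dt);crop(t,205,120,305,230,5,"pics/g2.png")
E
```

```text
time: 19.98
tool_pos: [0.6071, 0.0236, 0.2041]
ee_rot: [-2.326, -0.004, -0.124]
wrist_force: [-0.6, 0.1, -4.2]
width: 0.0652
t19.98 pos [0.6071 0.0236 0.2041] q [-0.472  0.284  1.365  0.773  1.764 -0.302] F [-0.6  0.1 -4.2] w0.0652
 toolx head -7.1 dz 0.004 | toolz tilt 46.7 head 82.7
```

View pics/g1.png

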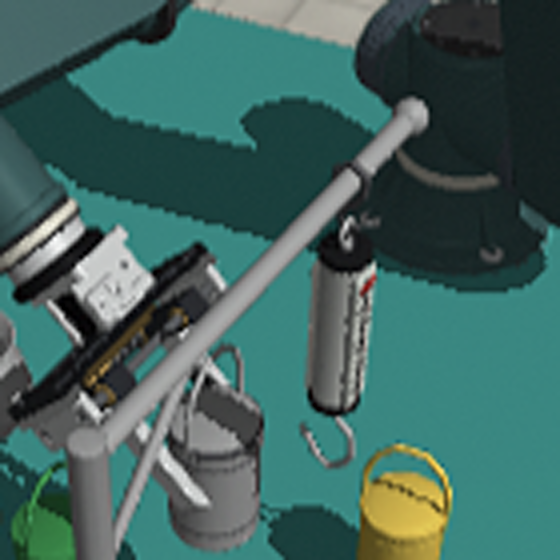

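View pics/g2.png

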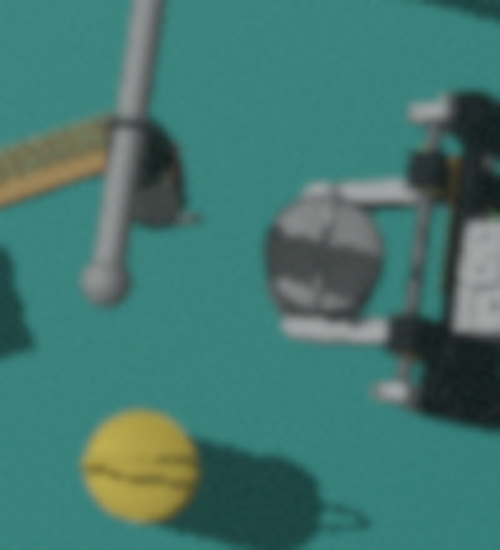

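```bash
python3 - <<'E'
from k import *
for n,f in(("scene","g1"),("top","g2")):
    Q=pts(n,np.load(f"pics/{f}.npy"));r=np.hypot(Q[...,0]-.6054,Q[...,1]-.0106)
    m=(Q[...,2]>.27)&(Q[...,2]<.33)&(r<.045);q=Q[m];
    print(n,len(q));print(q[np.argsort(q[:,0])].round(3)[::max(1,len(q)//16)])
    m=(Q[...,2]>.309)&(Q[...,2]<.325)&(r<.03);print("top part",Q[m].mean(0).round(4),m.sum(),Q[m][:,2].max())
    m=(abs(Q[...,2]-.26)<.006)&(r<.04);q=Q[m];print("lid",len(q),q.mean(0).round(4),((q.min(0)+q.max(0))/2).round(4))
    if len(q)>10:
        a=np.c_[q[:,:2]-q[:,:2].mean(0),np.ones(len(q))];print("slope",np.linalg.lstsq(a,q[:,2],rcond=None)[0].round(4))
    # scale tube/hook now
    m=(Q[...,2]>.35)&(Q[...,2]<.44)&(np.hypot(Q[...,0]-.62,Q[...,1]-.1)<.03);q=Q[m]
    rr=least_squares(lambda c:np.hypot(q[:,0]-c[0],q[:,1]-c[1])-.0165,[.61,.095],loss='soft_l1',f_scale=.002);print("tube",rr.x.round(4),len(q))
E
```

```text
scene 63
[[0.572 0.015 0.272]
 [0.573 0.012 0.275]
 [0.573 0.015 0.289]
 [0.577 0.014 0.291]
 [0.58  0.015 0.302]
 [0.589 0.013 0.312]
 [0.592 0.011 0.314]
 [0.6   0.009 0.316]
 [0.605 0.008 0.316]
 [0.611 0.008 0.314]
 [0.617 0.005 0.315]
 [0.619 0.006 0.314]
 [0.623 0.008 0.31 ]
 [0.626 0.004 0.304]
 [0.63  0.006 0.304]
 [0.631 0.006 0.295]
 [0.632 0.007 0.292]
 [0.634 0.005 0.293]
 [0.635 0.005 0.279]
 [0.636 0.005 0.276]
 [0.638 0.003 0.273]]
top part [0.6082 0.0086 0.3141] 21 0.3188758809994389
lid 299 [0.6066 0.0129 0.2579] [0.6053 0.0111 0.26  ]
slope [-0.0122 -0.0249  0.2579]
tube [0.6168 0.0989] 432
top 47
[[0.572 0.014 0.285]
 [0.575 0.014 0.287]
 [0.576 0.014 0.295]
 [0.579 0.012 0.296]
 [0.581 0.012 0.3  ]
 [0.583 0.012 0.307]
 [0.585 0.012 0.308]
 [0.587 0.015 0.311]
 [0.59  0.015 0.309]
 [0.594 0.012 0.32 ]
 [0.597 0.012 0.318]
 [0.6   0.012 0.317]
 [0.602 0.012 0.32 ]
 [0.605 0.009 0.317]
 [0.608 0.012 0.319]
 [0.61  0.01  0.319]
 [0.613 0.01  0.318]
 [0.616 0.01  0.318]
 [0.618 0.007 0.32 ]
 [0.622 0.01  0.315]
 [0.626 0.007 0.309]
 [0.629 0.007 0.307]
 [0.633 0.004 0.301]
 [0.638 0.003 0.286]]
top part [0.6051 0.0101 0.3161] 28 0.32022842210210845
lid 393 [0.6057 0.0094 0.2589] [0.6054 0.0094 0.2597]
slope [ 0.0017 -0.0035  0.2589]
tube [0.6244 0.0999] 81
```

```bash
python3 - <<'E'
from k import *
o=robot.get_obs();p=o['tool_pos'];B=np.array([.605,.0098,.3152]);off=B-p;print(off.round(4))
S=np.array([.617,.0992,.270])
for dx,dz in((-.06,.034),(-.03,.034),(-.009,.034)):
    print(dx,dz,to(S+RX*dx+[0,0,dz]-off))
E
```

```text
[-0.0015 -0.0137  0.1105]
-0.06 0.034 [ 0.03 -1.26  2.97]
-0.03 0.034 [ 0.06 -3.31  5.15]
-0.009 0.034 [ 0.07 -4.75  6.68]
```

```bash
python3 -m inch '0 0 0.5 0 1; 0 -0.2 1.1 0 1; 0 -0.6 1.8 0 1; 0 -1 2.5 0 1; 0 -1.3 3 0 1; 0 -1.6 3.4 0 1; 0 -2 3.8 0 1; 0 -2.4 4.2 0 1; 0 -2.8 4.6 0 1; 0.05 -3.1 4.9 0 1; 0.05 -3.3 5.15 0 1; 0.05 -3.3 5.15 0 1; 0.05 -3.3 5.15 0 1'; python3 - <<'E'
from k import *
st()
p,d=robot.snapshot("scene");np.save("pics/g3.npy",d);crop(p,230,130,310,220,6,"pics/g3.png")
t,dt=robot.snapshot("top");np.save("pics/g4.npy",dt);crop(t,215,120,305,210,6,"pics/g4.png")
for n,D in(("scene",d),("top",dt)):
    Q=pts(n,D);m=(Q[...,2]>.296)&(Q[...,2]<.312)&(np.hypot(Q[...,0]-.613,Q[...,1]-.069)<.02);print(n,m.sum(),np.median(Q[m],0).round(4))
    m=(abs(Q[...,2]-.25)<.006)&(np.hypot(Q[...,0]-.613,Q[...,1]-.069)<.04);q=Q[m];print("lid",len(q),q.mean(0).round(4),((q.min(0)+q.max(0))/2).round(4))
E
```

```text
time: 21.17
tool_pos: [0.6145, 0.0832, 0.1933]
ee_rot: [-2.327, -0.005, -0.124]
wrist_force: [0.4, -0.1, -3.5]
width: 0.0654
t21.17 pos [0.6145 0.0832 0.1933] q [-0.378  0.263  1.412  0.789  1.678 -0.255] F [ 0.4 -0.1 -3.5] w0.0654
 toolx head -7.1 dz 0.005 | toolz tilt 46.7 head 82.6
scene 25 [0.6139 0.0674 0.3041]
lid 271 [0.6152 0.0695 0.2472] [0.6122 0.0683 0.2496]
top 28 [0.6118 0.0697 0.3044]
lid 337 [0.6121 0.0671 0.2484] [0.6123 0.0688 0.2494]
```

View pics/g3.png

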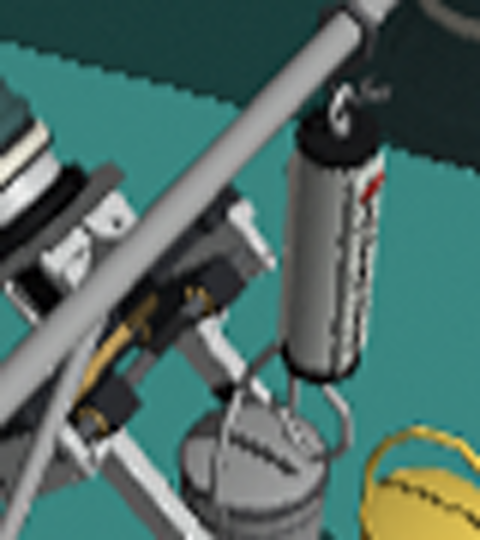

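View pics/g4.png

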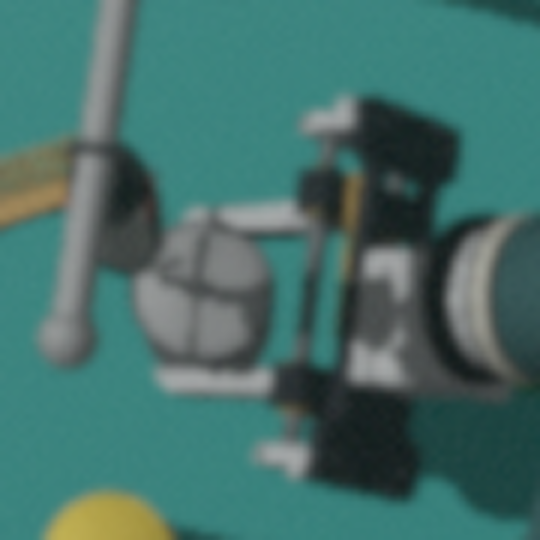

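```bash
python3 -m inch '0 -0.2 0.2 0 1; 0 -0.5 0.5 0 1; 0 -0.8 0.85 0 1; 0 -1.1 1.15 0 1; 0 -1.3 1.4 0 1; 0 -1.45 1.55 0 1; 0 -1.45 1.55 0 1; 0 -1.45 1.55 0 1'; cat > look.py <<'E'
import sys
from k import *
st();k=sys.argv[1]
p,d=robot.snapshot("scene");crop(p,235,130,310,220,6,f"pics/{k}.png");np.save(f"pics/{k}.npy",d);cv2.imwrite(f"pics/{k}f.png",p)
Q=pts("scene",d);B=robot.get_obs()['tool_pos']+[-.0015,-.0137,.1105];print("bail by TCP",B.round(4),"seat-rel along RX %.4f RY %.4f z %.4f"%((B-[.617,.0992,.27])@RX,(B-[.617,.0992,.27])@np.array([-.9913,.1313,0]),B[2]-.27))
for a,b in((.36,.40),(.40,.44)):
    m=(Q[...,2]>a)&(Q[...,2]<b)&(np.hypot(Q[...,0]-.62,Q[...,1]-.1)<.035);q=Q[m]
    rr=least_squares(lambda c:np.hypot(q[:,0]-c[0],q[:,1]-c[1])-.0165,[.61,.095],loss='soft_l1',f_scale=.002);print("tube",rr.x.round(4),len(q))
E
python3 look.py i1
```

```text
time: 21.93
tool_pos: [0.6171, 0.1041, 0.1932]
ee_rot: [-2.327, -0.005, -0.124]
wrist_force: [0.5, -0.2, -4.0]
width: 0.0658
t21.93 pos [0.6171 0.1041 0.1932] q [-0.344  0.257  1.42   0.794  1.653 -0.232] F [ 0.5 -0.2 -4. ] w0.0658
 toolx head -7.1 dz 0.005 | toolz tilt 46.7 head 82.6
bail by TCP [0.6157 0.0903 0.3037] seat-rel along RX -0.0090 RY 0.0002 z 0.0337
tube [0.6167 0.0989] 183
tube [0.6169 0.0989] 206
```

View pics/i1.png

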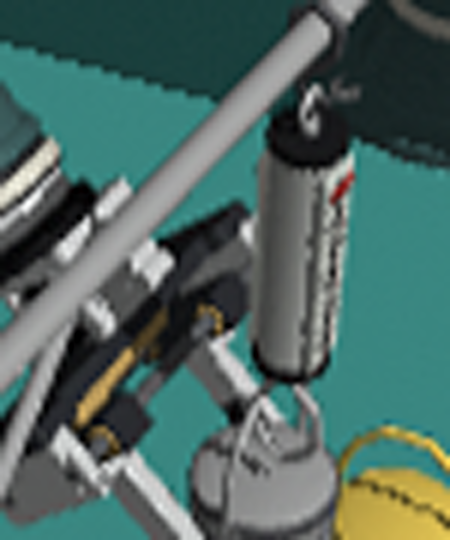

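```bash
python3 -m inch '0 0.2 0.2 0 1; 0 0.37 0.34 0 1; 0 0.52 0.55 0 1; 0 0.66 0.76 0 1; 0 0.85 1.14 0 1; 0 1.04 1.52 0 1; 0 1.23 1.91 0 1; 0 1.42 2.29 0 1; 0 1.54 2.6 0 1; 0 1.54 2.6 0 1; 0 1.54 2.6 0 1'; python3 look.py i2
```

```text
time: 22.9
tool_pos: [0.6182, 0.1125, 0.1639]
ee_rot: [-2.326, -0.004, -0.124]
wrist_force: [0.1, -0.5, -3.8]
width: 0.0652
t22.90 pos [0.6182 0.1125 0.1639] q [-0.33   0.277  1.456  0.794  1.604 -0.262] F [ 0.1 -0.5 -3.8] w0.0652
 toolx head -7.1 dz 0.004 | toolz tilt 46.7 head 82.7
bail by TCP [0.6169 0.0986 0.2747] seat-rel along RX -0.0006 RY 0.0000 z 0.0047
tube [0.6167 0.0987] 183
tube [0.6166 0.0989] 202
```

View pics/i2.png

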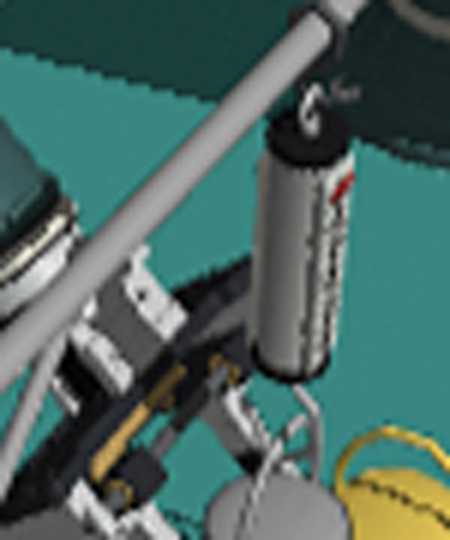

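```bash
cat > f.py <<'E'
from h import *
o=robot.get_obs();open('fl.txt','a').write('%f %f %f %f\n'%(o['time'],o['tool_pos'][2],o['wrist_force'][2],o['wrist_force'][1]));print('%.2f z %.4f y %.4f F'%(o['time'],o['tool_pos'][2],o['tool_pos'][1]),o['wrist_force'].round(2),o['wrist_torque'].round(3))
E
python3 -m inch '0 0 0 0 1; 0 0 0 0 1'>/dev/null; python3 f.py
python3 -m inch '0 0.09 0.085 0 1; 0 0.18 0.17 0 1'>/dev/null; python3 f.py
python3 -m inch '0 0.09 0.085 0 1; 0 0.18 0.17 0 1'>/dev/null; python3 f.py
python3 -m inch '0 0.09 0.085 0 1; 0 0.18 0.17 0 1'>/dev/null; python3 f.py
python3 -m inch '0 0.09 0.085 0 1; 0 0.18 0.17 0 1'>/dev/null; python3 f.py
python3 -m inch '0 0.09 0.085 0 1; 0 0.18 0.17 0 1'>/dev/null; python3 f.py
python3 -m inch '0 0.09 0.085 0 1; 0 0.18 0.17 0 1'>/dev/null; python3 f.py
python3 look.py i3
```

```text
23.12 z 0.1646 y 0.1122 F [-0.28  0.27 -4.21] [-0.842  0.014  0.011]
23.28 z 0.1625 y 0.1121 F [-0.33 -0.52 -4.51] [-0.849  0.028  0.017]
23.45 z 0.1600 y 0.1121 F [ 0.58  0.22 -4.24] [-0.864  0.016 -0.004]
23.62 z 0.1574 y 0.1121 F [ 0.76 -0.11 -3.93] [-0.764  0.002  0.021]
23.78 z 0.1548 y 0.1121 F [-0.63  0.01 -3.21] [-0.774 -0.006  0.032]
23.95 z 0.1524 y 0.1122 F [-0.02 -0.58 -3.24] [-0.735  0.065 -0.015]
24.12 z 0.1500 y 0.1122 F [ 0.6  -0.29 -2.36] [-0.671  0.003 -0.002]
t24.12 pos [0.6192 0.1122 0.15  ] q [-0.33   0.289  1.471  0.795  1.583 -0.283] F [ 0.6 -0.3 -2.4] w0.0655
 toolx head -7.1 dz 0.007 | toolz tilt 46.7 head 82.5
bail by TCP [0.6175 0.0985 0.2602] seat-rel along RX -0.0006 RY -0.0006 z -0.0098
tube [0.6166 0.0978] 184
tube [0.6167 0.0983] 208
```

View pics/i3.png

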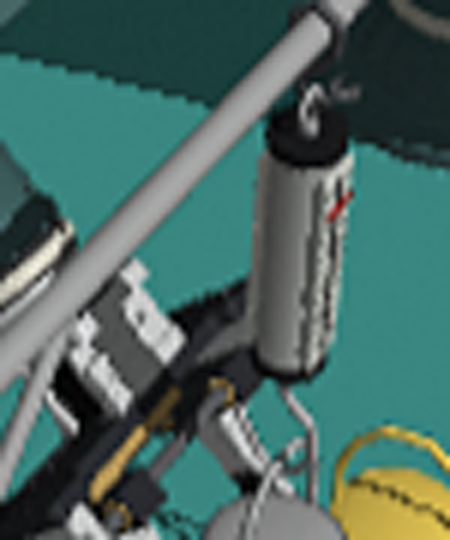

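```bash

python3 -m inch '0 0.08 0.1 0 1; 0 0.155 0.195 0 1'>/dev/null; python3 f.py
python3 -m inch '0 0.08 0.1 0 1; 0 0.155 0.195 0 1'>/dev/null; python3 f.py
python3 -m inch '0 0.08 0.1 0 1; 0 0.155 0.195 0 1'>/dev/null; python3 f.py
python3 -m inch '0 0.08 0.1 0 1; 0 0.155 0.195 0 1'>/dev/null; python3 f.py
python3 -m inch '0 0.08 0.1 0 1; 0 0.155 0.195 0 1'>/dev/null; python3 f.py
python3 -m inch '0 0.08 0.1 0 1; 0 0.155 0.195 0 1'>/dev/null; python3 f.py
python3 -m inch '0 0 0 0 1; 0 0 0 0 1'>/dev/null; python3 f.py
python3 -m inch '0 0 0 0 1; 0 0 0 0 1'>/dev/null; python3 f.py
python3 look.py i4
```

```text
24.33 z 0.1473 y 0.1126 F [ 0.    0.14 -2.03] [-0.658  0.059  0.001]
24.50 z 0.1450 y 0.1130 F [-0.05  0.49 -2.99] [-0.598  0.048 -0.043]
24.67 z 0.1426 y 0.1134 F [ 0.36  0.73 -1.67] [-0.593 -0.045 -0.013]
24.83 z 0.1402 y 0.1139 F [ 0.16 -0.54 -1.77] [-0.512 -0.035  0.03 ]
25.00 z 0.1378 y 0.1142 F [-0.31 -1.12 -0.97] [-0.518  0.023 -0.029]
25.17 z 0.1355 y 0.1147 F [-0.82 -0.02 -0.77] [-0.511 -0.04   0.025]
25.33 z 0.1355 y 0.1147 F [ 0.27  0.4  -1.46] [-0.473  0.031 -0.02 ]
25.50 z 0.1357 y 0.1147 F [-0.06  0.33 -0.85] [-0.534 -0.066  0.021]
t25.50 pos [0.6201 0.1147 0.1357] q [-0.326  0.301  1.486  0.797  1.561 -0.301] F [-0.1  0.3 -0.9] w0.0654
 toolx head -7.1 dz 0.009 | toolz tilt 46.8 head 82.4
bail by TCP [0.6186 0.101  0.2462] seat-rel along RX 0.0020 RY -0.0014 z -0.0238
tube [0.6169 0.0989] 185
tube [0.6171 0.0994] 205
```

View pics/i4.png

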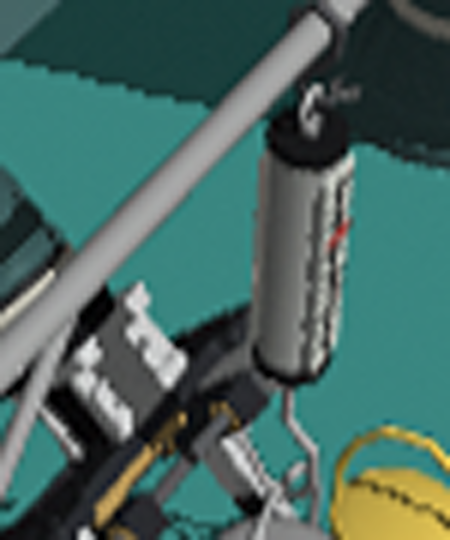

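```bash
python3 - <<'E'
import numpy as np
a=np.loadtxt('fl.txt');m=a[:,1]<.158
z,F=a[m,1],a[m,2]
p=np.polyfit(z,F,1);print("free slope",p,"zero z",-p[1]/p[0])
c=np.mean(F+120*z);print("k=120 zero z",c/120,"std",np.std(F+120*z)/np.sqrt(m.sum())/120, "W est",-a[a[:,1]>.1595,2].mean(), "sink",.1598-c/120)
E
```

```text
free slope [-123.902873     15.80093186] zero z 0.1275267592794339
k=120 zero z 0.12697431875 std 0.0008842278569729605 W est 4.317483666666667 sink 0.03282568124999999
```

```bash

python3 -m inch '-0.03 0.09 0.085 0 1; -0.05 0.18 0.17 0 1; -0.08 0.27 0.255 0 1; -0.1 0.36 0.34 0 1; -0.1 0.45 0.43 0 1; -0.1 0.54 0.51 0 1; -0.1 0.57 0.53 0 1;-0.1 0.57 0.53 0 1;-0.1 0.57 0.53 0 1;-0.1 0.57 0.53 0 1;-0.1 0.57 0.53 0 1;-0.1 0.57 0.53 0 1'>/dev/null; python3 f.py
python3 -m inch '0 0 0 0 1'>/dev/null; python3 f.py
python3 -m inch '0 0 0 0 1'>/dev/null; python3 f.py
python3 -m inch '0 0 0 0 1'>/dev/null; python3 f.py
python3 -m inch '0 0 0 0 1'>/dev/null; python3 f.py
python3 -m inch '0 0 0 0 1'>/dev/null; python3 f.py
python3 -m inch '0 0 0 0 1'>/dev/null; python3 f.py
python3 -m inch '0 0 0 0 1'>/dev/null; python3 f.py
python3 -m inch '0 0 0 0 1'>/dev/null; python3 f.py
python3 -m inch '0 0 0 0 1'>/dev/null; python3 f.py
python3 -c "
import numpy as np
a=np.loadtxt('fl.txt')[-10:];print(a.mean(0),a[:,2].std()/3)"; python3 look.py i5
```

```text
26.55 z 0.1280 y 0.1148 F [-0.21  0.06 -0.15] [-0.329 -0.024 -0.02 ]
26.63 z 0.1280 y 0.1148 F [ 0.25 -0.01 -0.28] [-0.362 -0.032  0.016]
26.72 z 0.1281 y 0.1148 F [-0.05 -0.16  0.67] [-0.386 -0.062 -0.052]
26.80 z 0.1281 y 0.1148 F [ 0.11 -0.45 -0.4 ] [-0.424 -0.057  0.031]
26.88 z 0.1281 y 0.1148 F [ 0.22  0.77 -0.05] [-0.326 -0.092  0.049]
26.97 z 0.1282 y 0.1148 F [ 1.1  -0.12 -0.11] [-0.368 -0.042 -0.055]
27.05 z 0.1281 y 0.1148 F [ 0.26 -0.56 -0.1 ] [-0.345 -0.031 -0.023]
27.13 z 0.1281 y 0.1148 F [-0.41  0.31 -0.19] [-0.344 -0.048 -0.019]
27.22 z 0.1281 y 0.1148 F [1.1  0.44 0.39] [-0.305 -0.049  0.003]
27.30 z 0.1281 y 0.1148 F [-0.42 -0.47 -0.03] [-0.37  -0.08   0.002]
[ 2.692500e+01  1.280957e-01 -2.669780e-02 -1.785000e-02] 0.10068021869781572
t27.30 pos [0.6193 0.1148 0.1281] q [-0.327  0.306  1.496  0.798  1.55  -0.313] F [-0.4 -0.5 -0. ] w0.0654
 toolx head -7.1 dz 0.009 | toolz tilt 46.8 head 82.4
bail by TCP [0.6178 0.1011 0.2386] seat-rel along RX 0.0020 RY -0.0006 z -0.0314
tube [0.6167 0.0993] 178
tube [0.6169 0.0993] 203
```

```bash

python3 -m inch '0 0.035 0.035 0 1; 0 0.035 0.035 0 1; 0 0.035 0.035 0 1; 0 0.035 0.035 0 1'>/dev/null; python3 f.py
python3 -m inch '0 0 0 0 1'>/dev/null; python3 f.py
python3 -m inch '0 0 0 0 1'>/dev/null; python3 f.py
python3 -m inch '0 0 0 0 1'>/dev/null; python3 f.py
python3 -m inch '0 0 0 0 1'>/dev/null; python3 f.py
python3 -m inch '0 0 0 0 1'>/dev/null; python3 f.py
python3 -m inch '0 0 0 0 1'>/dev/null; python3 f.py
python3 -c "
import numpy as np
A=np.loadtxt('fl.txt');a=A[-7:];print(a.mean(0));m=A[:,1]<.158;print('zero z',np.mean(A[m,2]+120*A[m,1])/120,-np.polyval(np.polyfit(A[m,1],A[m,2],1),0)/np.polyfit(A[m,1],A[m,2],1)[0])"; python3 look.py i6
```

```text
27.68 z 0.1276 y 0.1148 F [-0.01  0.53  0.64] [-0.359 -0.046 -0.021]
27.77 z 0.1276 y 0.1148 F [-0.15  0.02 -0.87] [-0.358 -0.011 -0.073]
27.85 z 0.1276 y 0.1148 F [ 0.26  0.36 -0.6 ] [-0.372 -0.054  0.035]
27.93 z 0.1277 y 0.1148 F [-0.15 -0.13 -0.07] [-0.407  0.004 -0.001]
28.02 z 0.1277 y 0.1148 F [ 0.03  0.51 -0.09] [-0.33  -0.087 -0.016]
28.10 z 0.1277 y 0.1148 F [-0.38  0.2  -0.86] [-0.387 -0.076  0.009]
28.18 z 0.1277 y 0.1148 F [ 0.37 -0.36 -0.15] [-0.364 -0.046  0.049]
[27.93332857  0.12765043 -0.285731    0.16237686]
zero z 0.12687273678160918 0.12686349855136703
t28.18 pos [0.6193 0.1148 0.1277] q [-0.327  0.307  1.496  0.798  1.55  -0.313] F [ 0.4 -0.4 -0.2] w0.0655
 toolx head -7.1 dz 0.009 | toolz tilt 46.8 head 82.4
bail by TCP [0.6178 0.1011 0.2382] seat-rel along RX 0.0020 RY -0.0006 z -0.0318
tube [0.6168 0.0992] 188
tube [0.6167 0.0992] 200
```

View pics/i6.png

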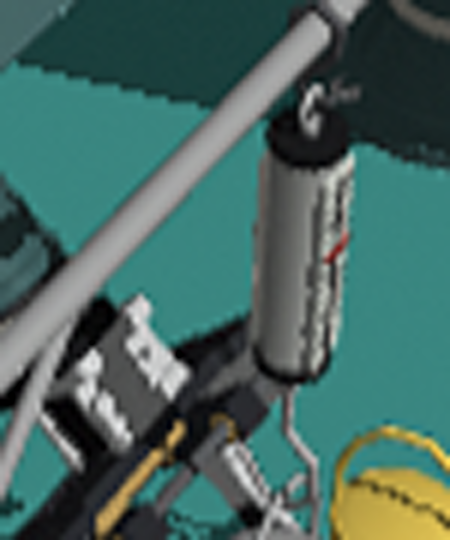

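```bash

python3 -m inch '0 0.025 0.025 0 1; 0 0.05 0.05 0 1; 0 0.05 0.05 0 1; 0 0.05 0.05 0 1; 0 0.05 0.05 0 1; 0 0.05 0.05 0 1'>/dev/null; python3 f.py
python3 -m inch '0 0 0 0 1'>/dev/null; python3 f.py
python3 -m inch '0 0 0 0 1'>/dev/null; python3 f.py
python3 -m inch '0 0 0 0 1'>/dev/null; python3 f.py
python3 -m inch '0 0 0 0 1'>/dev/null; python3 f.py
python3 -m inch '0 0 0 0 1'>/dev/null; python3 f.py
python3 -c "
import numpy as np
A=np.loadtxt('fl.txt');a=A[-6:];print(a.mean(0));m=A[:,1]<.158;print('zero z',np.mean(A[m,2]+120*A[m,1])/120)"
```

```text
28.73 z 0.1270 y 0.1148 F [ 0.02 -0.27 -0.64] [-0.367 -0.07  -0.042]
28.82 z 0.1270 y 0.1148 F [-0.12 -0.79  0.51] [-0.343 -0.034  0.023]
28.90 z 0.1270 y 0.1148 F [ 1.36 -0.14 -0.26] [-0.313 -0.089 -0.002]
28.98 z 0.1270 y 0.1148 F [0.17 0.17 0.06] [-0.388 -0.036 -0.069]
29.07 z 0.1270 y 0.1148 F [ 0.6  -0.27 -0.76] [-0.339 -0.022  0.005]
29.15 z 0.1271 y 0.1148 F [ 0.43  0.08 -0.02] [-0.344 -0.09   0.005]
[28.94166667  0.1270275  -0.18477933 -0.20375917]
zero z 0.12663529714285712
```

```bash

python3 -m inch '0 0.025 0.02 0 1; 0 0.025 0.02 0 1; 0 0.025 0.02 0 1; 0 0.025 0.02 0 0.29; 0 0.025 0.02 0 0.27; 0 0.025 0.02 0 0.25; 0 0.025 0.02 0 0.22; 0 0.025 0.02 0 0.18; 0 0.025 0.02 0 0.12; 0 0.025 0.02 0 0.06; 0 0.025 0.02 0 0; 0 0.025 0.02 0 0; 0 0.025 0.02 0 0'; python3 look.py j1
```

```text
time: 30.23
tool_pos: [0.6194, 0.1148, 0.1267]
ee_rot: [-2.324, -0.01, -0.125]
wrist_force: [0.2, -0.1, -0.8]
width: 0.0939
t30.23 pos [0.6194 0.1148 0.1267] q [-0.327  0.308  1.497  0.798  1.548 -0.315] F [ 0.2 -0.1 -0.8] w0.0939
 toolx head -7.1 dz 0.010 | toolz tilt 46.8 head 82.3
bail by TCP [0.6179 0.1011 0.2372] seat-rel along RX 0.0020 RY -0.0006 z -0.0328
tube [0.6171 0.0993] 184
tube [0.6172 0.0992] 202
```

View pics/j1.png

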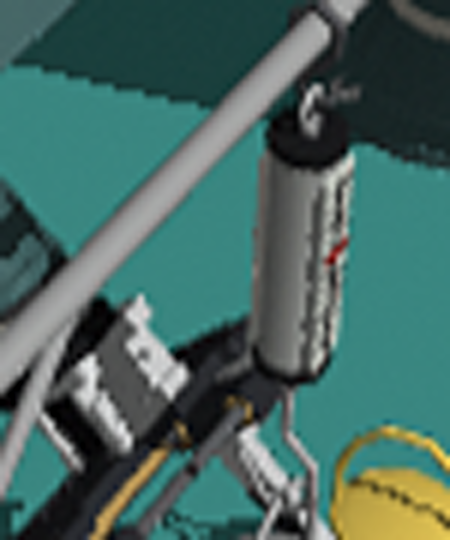

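```bash

python3 -m inch '0 0 -0.5 0 0; 0 0 -1.2 0 0; 0 0 -2.2 0 0; 0 0 -3.4 0 0; 0 0 -4.8 0 0; 0 0 -6.4 0 0; 0 0 -8 0 0; 0 0 -10 0 0; 0 0 -12.5 0 0; 0 0 -15 0 0; 0 0 -18 0 0; 0 0 -21 0 0; 0 0 -23 0 0; 0 0 -23 0 0'; python3 look.py j2; python3 - <<'E'
from k import *
t,dt=robot.snapshot("top");np.save("pics/j3.npy",dt);crop(t,215,120,315,220,6,"pics/j3.png")
E
```

```text
time: 31.45
tool_pos: [0.5979, -0.0555, 0.2885]
ee_rot: [-2.328, -0.017, -0.129]
wrist_force: [0.2, 0.4, 0.8]
width: 0.094
t31.45 pos [ 0.5979 -0.0555  0.2885] q [-0.59   0.294  1.182  0.787  1.957 -0.27 ] F [0.2 0.4 0.8] w0.0940
 toolx head -7.4 dz 0.017 | toolz tilt 46.6 head 81.7
bail by TCP [ 0.5961 -0.0676  0.397 ] seat-rel along RX -0.1681 RY -0.0012 z 0.1270
tube [0.617  0.0994] 180
tube [0.6166 0.0991] 205
```

View pics/j2f.png

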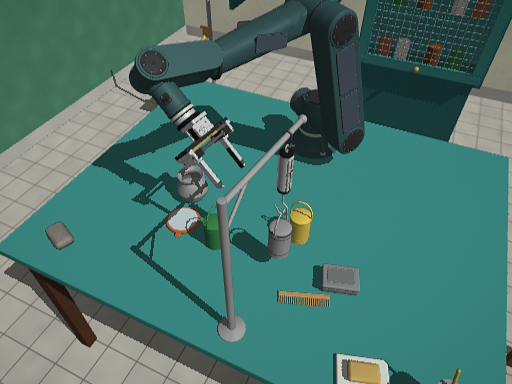

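View pics/j3.png

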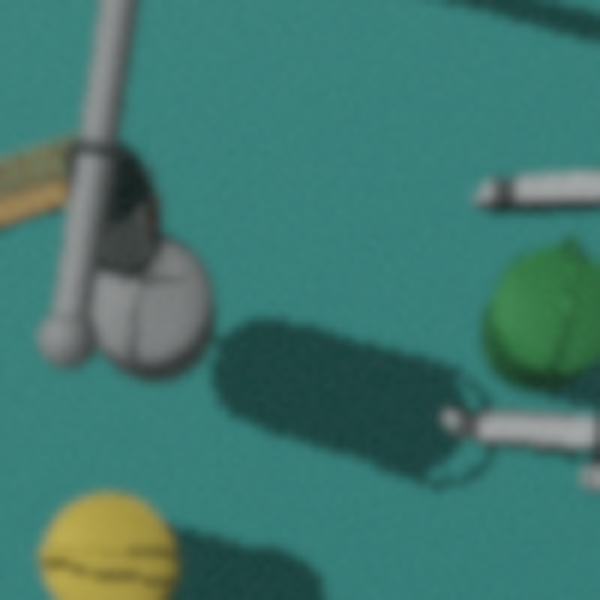

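The can hangs free in the hook, clear of the gripper. I'll wait for it to settle and check that it is still.

```bash
H='see typed rows'; 
python3 -m inch '0 0 0 0 0;0 0 0 0 0;0 0 0 0 0;0 0 0 0 0;0 0 0 0 0;0 0 0 0 0;0 0 0 0 0;0 0 0 0 0;0 0 0 0 0;0 0 0 0 0;0 0 0 0 0;0 0 0 0 0;0 0 0 0 0;0 0 0 0 0;0 0 0 0 0;0 0 0 0 0;0 0 0 0 0;0 0 0 0 0;0 0 0 0 0;0 0 0 0 0'
python3 look.py k1 | tail -3
python3 -m inch '0 0 0 0 0;0 0 0 0 0;0 0 0 0 0;0 0 0 0 0;0 0 0 0 0;0 0 0 0 0;0 0 0 0 0;0 0 0 0 0;0 0 0 0 0;0 0 0 0 0;0 0 0 0 0;0 0 0 0 0;0 0 0 0 0;0 0 0 0 0;0 0 0 0 0;0 0 0 0 0;0 0 0 0 0;0 0 0 0 0;0 0 0 0 0;0 0 0 0 0' >/dev/null
python3 look.py k2 | tail -3
python3 -m inch '0 0 0 0 0;0 0 0 0 0;0 0 0 0 0;0 0 0 0 0;0 0 0 0 0' >/dev/null
python3 look.py k3 | tail -3
python3 - <<'E'
from h import *
def can(k):
    Q=pts("scene",np.load(f"pics/{k}.npy"));p=cv2.imread(f"pics/{k}f.png").astype(int)
    m=(p[...,2]>p[...,1]+50)&(p[...,2]>p[...,0]+50);m[:, :270]=0;m[:,300:]=0;m[200:]=0;v,u=np.where(m)
    q=Q[(abs(Q[...,2]-.185)<.012)&(np.hypot(Q[...,0]-.617,Q[...,1]-.1)<.045)]
    b=Q[(Q[...,2]>.1)&(Q[...,2]<.15)&(np.hypot(Q[...,0]-.617,Q[...,1]-.1)<.05)]
    print(k,"pointer px",u.mean().round(2),v.mean().round(2),"lid",q.mean(0).round(4),"body",b.mean(0).round(4),"lowest",Q[(np.hypot(Q[...,0]-.617,Q[...,1]-.1)<.045)&(Q[...,2]>.03)][:,2].min().round(3))
for k in("i5","i6","j1","j2","k1","k2","k3"):can(k)
E
```

```text
time: 33.22
tool_pos: [0.5972, -0.0525, 0.2848]
ee_rot: [-2.326, -0.011, -0.126]
wrist_force: [0.1, -0.1, 0.0]
width: 0.094
bail by TCP [ 0.5957 -0.0663  0.3953] seat-rel along RX -0.1668 RY -0.0006 z 0.1253
tube [0.6168 0.0993] 184
tube [0.6169 0.0992] 204
bail by TCP [ 0.5957 -0.0662  0.3953] seat-rel along RX -0.1668 RY -0.0006 z 0.1253
tube [0.6168 0.0991] 183
tube [0.6168 0.0992] 204
bail by TCP [ 0.5957 -0.0662  0.3953] seat-rel along RX -0.1668 RY -0.0006 z 0.1253
tube [0.6169 0.0993] 182
tube [0.6166 0.0991] 204
i5 pointer px 291.0 170.5 lid [0.6205 0.1017 0.1812] body [0.6429 0.1117 0.1281] lowest 0.072
i6 pointer px 290.8 171.0 lid [0.6205 0.1018 0.1808] body [0.643  0.1119 0.1277] lowest 0.073
j1 pointer px 290.4 171.8 lid [0.6225 0.1015 0.1798] body [0.6434 0.1126 0.1284] lowest 0.073
j2 pointer px 290.75 171.5 lid [0.6222 0.1018 0.1798] body [0.6438 0.1067 0.1257] lowest 0.073
k1 pointer px 290.75 171.5 lid [0.6212 0.1016 0.1799] body [0.6436 0.1068 0.1251] lowest 0.072
k2 pointer px 290.75 171.5 lid [0.6216 0.1016 0.1799] body [0.6435 0.1063 0.125 ] lowest 0.073
k3 pointer px 290.75 171.5 lid [0.6216 0.1017 0.1799] body [0.6435 0.107  0.1254] lowest 0.074
```

View pics/k3.png

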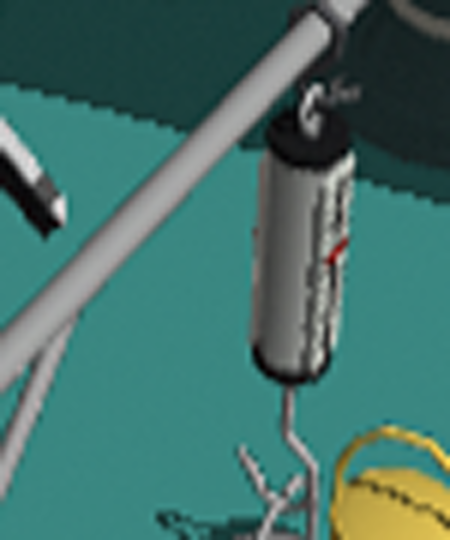

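```bash
python3 -c "
from h import *
print(robot.get_obs()['time']);print(robot.close_job())"
```

```text
35.45
the job is handed in; nothing more can be done
None
```

The grey steel can is hanging by the top of its handle in the scale's hook, quite still. I handed the job in at 35.45 s.

**What I did**
- **Turning the can:** I pinched the handle top, turned the can to line up with the hook and set it down in a clear spot.
- **Tilting the tool:** The moves have no tilt, so I got about 47° from small pushes past the arm's reach, high up and clear of everything.
- **Hanging it:** I gripped the can round its side, put the handle in the hook and lowered it slowly. I let go once the wrist carried almost nothing.

**Last checks**
- **At letting go:** The wrist force averaged −0.03 N at one stop. It averaged −0.3 and −0.2 N at two stops up to 1 mm lower, so these readings disagree slightly within their noise (single readings scatter by about 0.5 N). A straight-line fit put zero load 0.4 mm below my last stop, and I lowered about 0.3 mm more before opening.
- **Pointer:** It moved at most about 1 pixel between the last look before release and the look after, including that last millimetre of lowering.
- **Stillness:** The pointer, lid and tube were unchanged over about 2 s before hand-in, and the gripper was well clear.
- **Weight:** The hook sank about 33 mm, so the can weighs roughly 0.4 kg (about 4 N). That comes from the arm's travel and the wrist force. I did not read the dial itself.
- **Other things:** They look unmoved in the last full picture. I did not measure their positions again.

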